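# Fetch the ring gauge from behind the swab jar

### The arm

A 6-joint arm with a two-finger parallel gripper is mounted at the origin on a cart in front of the work surface, level with it; the furniture and walls round the work are solid. World frame = base frame: x ahead of the robot, y to its left, z up, the work surface at z = 0. Lengths are in m, angles in rad, forces in N, time in s.
With the tool pointing down it reaches from about 0.35 to 0.975 m from the base axis. Payload 4.9 kg.
Tool frame: the origin (TCP) lies midway between the tips of the shut fingers; the grasp point (between the pads) lies 19 mm behind it; z points along the fingers, y is the direction in which the jaws open and shut (so a half turn about z gives the same grasp; the last joint's range is limited). The gripper opens to 85 mm and grips with 20 to 120 N. Pads are 22 mm wide; open, the fingers measure 114 mm over their backs; the gripper's body (76 mm by 85 mm) begins 54 mm behind the grasp point. The pads swing forward as they close: fully open they stand 13 mm farther back than shut.
Start: joints at [1.12, 0.053, 1.613, -0, 1.476, -0.119], TCP at [0.204, 0.591, 0.231] pointing down, gripper open.
Joint ranges: [-3.01, 3.01], [-1.01, 2.22], [0.06, 2.58], [-1.02, 4.17], [0.09, 2.62], [-3.14, 3.14]. Speed limits (rad/s): [2.57, 2.57, 3.14, 3.14, 3.14, 3.14].

### API

Orientations are given as a unit quaternion [w, x, y, z].
In Python, from plant import manip gives the robot as it stands. The module is installed in compiled form; this text tells all that it offers.
- The arm moves only by the tool move_arm, never from a script. Its argument "rows" is a list of rows, each an object of numbers: "tx", "ty", "tz": the shift along the tool's x, y, z in m; "ax", "ay", "az": the turn, a rotation vector about the tool's x, y, z in degrees; "jaw": the closure in counts, from 0 (fully open) to 255 (shut). In form: [{"tx": .., "ty": .., "tz": .., "ax": .., "ay": .., "az": .., "jaw": ..}, ...]. A call has 1 to 12 rows; each row shifts and turns the pose as measured when the row begins, along the tool's axes as they then stand; what a row does not reach is not made up. A row lasts 1/10 s, in which the tool goes at most 50 mm and 8.59 degrees, less where a joint would pass 70% of its speed; a pose out of reach is approached as far as the arm can. A call with a gripper value outside its range is refused whole. The fingers move at their own pace and stop on an object; the grip force is fixed at half the most. Time passes only in rows, so rows that do not move let the fingers close. It gives the time, the measured TCP pose, the force and the opening at its end, in the units of the state.
- manip.state(): the state, without advancing time (a new reading comes with each control period).
- manip.grab_frame(name): name is "scene" or "top" or "wrist"; returns a dict with "color" (400x640x3 uint8, red, green, blue), "intrinsics" (3x3 intrinsics, pixels), "R" (3x3) and "t" (3): a world point X has camera coordinates R X + t. Camera axes: x right, y down, z forward; pixel columns grow to the right and rows downward; lengths in m; the calibration is good to about 2 mm. A picture is of the moment at which its call begins. There is no depth.
- manip.job_done(): hands the job in, once; it reports no verdict.
The state is a dict: "time": time; "joint_pos": joint angles; "joint_vel": joint speeds; "joint_efforts": joint torques, N m; "tool_pos": TCP position; "tool_rot": TCP orientation; "contact_force": force on the tool from outside, world axes, zero at the start; "ft_torque": the same for the moment, N m; "gripper_width": opening from 0.0 (shut) to 1.0 (fully open).
Only numpy, scipy, OpenCV 4.12 (cv2) and the standard library are available. Lean on these libraries where they do the work, as an engineer would, in place of code of your own. Each camera call takes 0.05 s, during which the arm holds its last target.

### The job

The steel ring gauge lies in the storage bay behind the swab jar: move the jar aside, take the ring gauge out and lay it flat on the small stone plate, wholly on the plate. Then put the jar back on the black round pad in the bay where it stood. Keep the jar upright all the while.

Things in the scene. Friction and masses are not known exactly. Their poses are not given: they have to be found in the camera images.
- ring_gauge: Plain steel ring gauge: short thick ring, outer diameter 40 mm, 14 mm high, 0.12 kg, lying flat in the bay behind the swab jar, about 6 mm from it. Origin: centre of its underside, z up. Treat the bore as solid: grip it by its outside. A larger white label roll and an amber tape roll elsewhere are bystanders.
- swab_jar: White round jar, outer diameter 45 mm, wall 53 mm high, thin swabs in it stand up to 78 mm (they do not obstruct), 0.09 kg, on the black pad at the front of the bay. Origin: centre of its underside, z up. Grip it from above across its outside, above the bay's walls.
- plate: Square stone plate, 90 x 90 mm, top face 15 mm above the bench, fixed, in front of the two bays. Origin: at bench height under its centre; x, y along its edges. Bench beside it, at the plate's world x and up to 150 mm from its centre along world y, is clear on the side towards y = 0.08 m: the jar can stand there meanwhile.
- bay_pad (a point): Centre of the black pad (diameter 48 mm), the jar's home, on the floor of a fixed grey metal bay, 3 mm above the bench. x: along the lane to its closed rear, y: across, z: up. Lane open in front and above, 54 mm wide; walls 6 mm thick, 16 mm high over the bench; rear wall 108 mm behind this point, ring gauge 48 to 51 mm. A like bay with two small sensor cells stands beside it.
Not all that is in view belongs to the job. There is more than one size of the swab_jar; the one meant has the size given above.

How it is judged:
By the outcome, as a careful person would: the job done as asked, in the order asked, and still so for the second after the job is handed in, with the robot touching nothing.
It also fails if it takes over 64 s, if anything falls off the work surface, if the arm or the gripper's body presses on something with over 40 N, if the wrist force passes 120 N, or if a joint passes its speed limit or range.

## Working session

There is one attempt and no reset: what is moved stays moved. The work goes in short steps, Python scripts to look and compute and a tool call to move; the robot and the scene stay as the last step left them, time stands still between calls to the robot, and variables do not carry over. Pictures are saved under pics/ and viewed, and the job is handed in when it is done.

Besides the shell and the picture viewer there is one more tool, called after "Emit:" by a JSON object that holds its "method" and its "body". move_arm: Moves the arm, as the interface text tells. Its arguments: {"type":"object","properties":{"rows":{"type":"array"}},"required":["rows"]}

```bash
mkdir -p pics
cat > h.py <<'E'
import numpy as np, cv2
from plant import manip
def grab(n,save=None):
    f=manip.grab_frame(n)
    if save: cv2.imwrite('pics/'+save,cv2.cvtColor(f['color'],cv2.COLOR_RGB2BGR))
    return f
def ray(f,u,v,z):
    K=np.array(f['intrinsics']);R=np.array(f['R']);t=np.array(f['t'])
    c=-R.T@t; d=R.T@np.linalg.inv(K)@np.array([u,v,1.])
    return c+d*(z-c[2])/d[2]
def proj(f,X):
    K=np.array(f['intrinsics']);p=K@(np.array(f['R'])@np.array(X)+np.array(f['t']));return p[:2]/p[2]
E
python3 - <<'E'
from h import *
for n in ['scene','top','wrist']:
    f=grab(n,n+'0.png'); print(n,-np.array(f['R']).T@f['t'])
s=manip.state();print(s)
E
```

```text
scene [ 0.06753306 -0.19863703  0.65516588]
top [0.48317451 0.12259304 0.89260821]
wrist [0.12779159 0.61694592 0.3728338 ]
{'time': 0.15, 'joint_pos': array([ 1.11998181e+00,  5.31958566e-02,  1.61398907e+00,  2.05887614e-05,
        1.47599622e+00, -1.18996726e-01]), 'joint_vel': array([-0.00013254, -0.00249938, -0.00305698,  0.00055422,  0.00259305,
       -0.00024061]), 'joint_efforts': array([ 3.96890380e-05, -3.94240522e+01, -3.70723379e+01, -1.38784508e-04,
        4.55758825e-03,  1.14553436e-05]), 'tool_pos': array([0.20337911, 0.59046692, 0.23034498]), 'tool_rot': array([-2.33071343e-04,  1.65149732e-01,  9.86268186e-01, -7.59351066e-04]), 'contact_force': array([ 0.4342614 , -0.33743366, -0.19758728]), 'ft_torque': array([ 0.03883291,  0.01861831, -0.02953627]), 'gripper_width': 0.9983699026550213}
```

View pics/scene0.png

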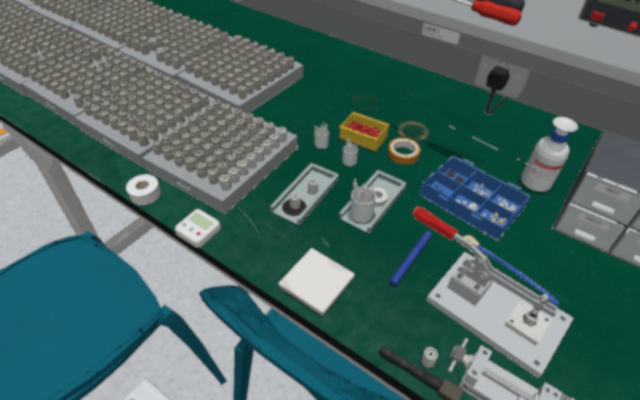

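View pics/top0.png

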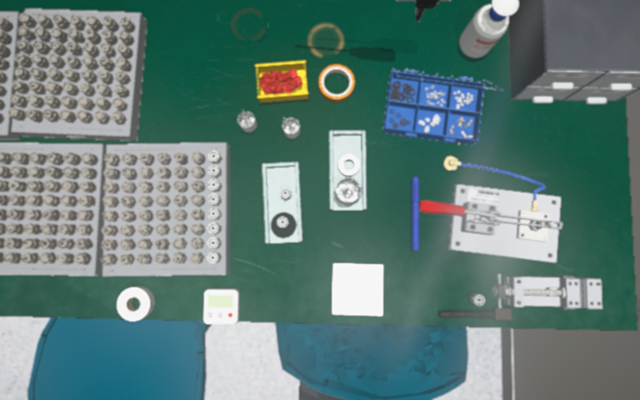

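View pics/wrist0.png

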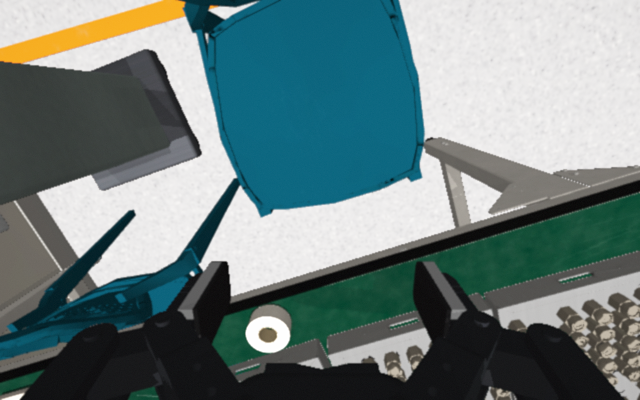

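Top view shows three jars: (347,190) large, in the right bay in front of a white ring at (348,164), and two small ones at (247,121) and (291,127). The white label roll at (134,303) and the amber roll at (337,82) are the bystanders. The jar at (347,190) fits by size and position, so I'm confirming it with a crop and measuring it.

Run:
```python
from h import *
f=grab('top');g=grab('scene')
a=cv2.resize(f['color'][120:320,230:400],None,fx=3,fy=3,interpolation=cv2.INTER_CUBIC)
cv2.imwrite('pics/crop1.png',a[:,:,::-1])
b=cv2.resize(g['color'][140:320,260:420],None,fx=3.3,fy=3.3,interpolation=cv2.INTER_CUBIC)
cv2.imwrite('pics/crop2.png',b[:,:,::-1])
for n,u,v,z in [('jar rim',347,190,.056),('ring',348,164,.017),('small1',247,121,.05),('small2',291,127,.05),('plate',358,290,.015),('bay bl',331,210,.016),('bay br',366,209,.016),('bay tl',330,131,.016),('bay tr',365,130,.016)]:
    print(n,ray(f,u,v,z).round(4))
print(f['intrinsics'])
# plate contour
hsv=cv2.cvtColor(f['color'],cv2.COLOR_RGB2HSV)
m=((hsv[...,1]<40)&(hsv[...,2]>200)).astype(np.uint8)
m[:250]=0;m[330:]=0;m[:,:320]=0;m[:,400:]=0
c=max(cv2.findContours(m,0,2)[0],key=cv2.contourArea);r=cv2.minAreaRect(c);print(r)
print([ray(f,*p,.015).round(4) for p in cv2.boxPoints(r)],ray(f,*r[0],.015))
```

```text
jar rim [0.5927 0.0783 0.056 ]
ring [0.6459 0.075  0.017 ]
small1 [0.7143 0.2582 0.05  ]
small2 [0.7048 0.1793 0.05  ]
plate [0.4182 0.0541 0.015 ]
bay bl [0.5607 0.1048 0.016 ]
bay br [0.5637 0.0412 0.016 ]
bay tl [0.7074 0.1091 0.016 ]
bay tr [0.7105 0.0444 0.016 ]
[[483.6608667    0.         316.11604789]
 [  0.         483.6608667  199.32962753]
 [  0.           0.           1.        ]]
((357.0, 289.0), (52.0, 50.0), 90.0)
[array([0.4651, 0.1014, 0.015 ]), array([0.467 , 0.0115, 0.015 ]), array([0.3753, 0.011 , 0.015 ]), array([0.3734, 0.0998, 0.015 ])] [0.41994369 0.05591344 0.015     ]
```

View pics/crop1.png

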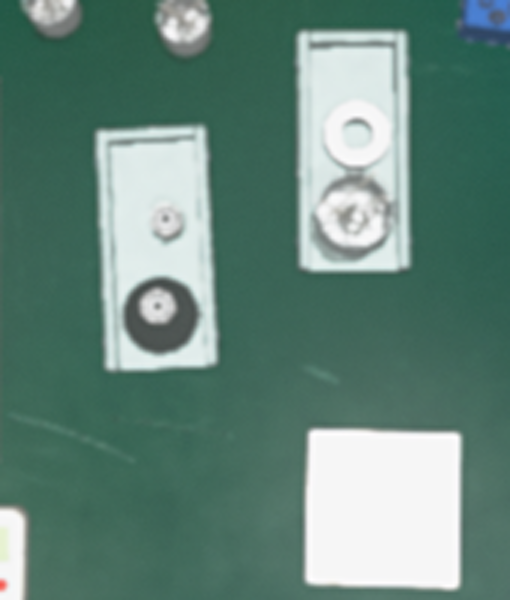

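View pics/crop2.png

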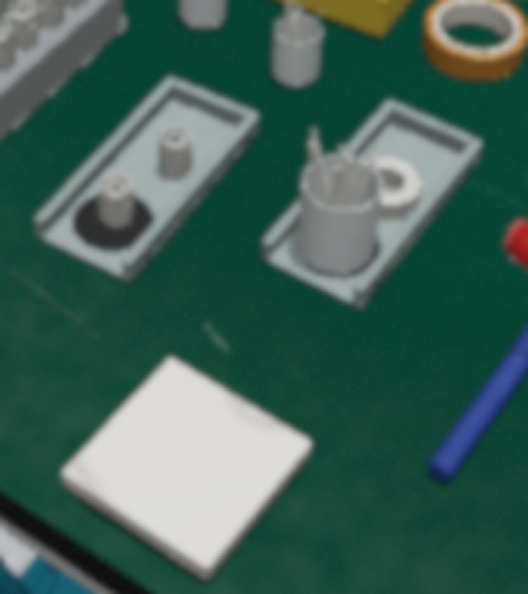

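The crop confirms it: the large jar with swabs stands in the right bay with the ring right behind it, and the lane runs along world x, about +1.4°. I'll turn the jaws along the lane, which suits both the jar and the ring since the lane is too narrow for fingers across it.

Emit:
{"method": "move_arm", "body": {"rows": [{"az": 8.5, "jaw": 0}, {"az": 8.5, "jaw": 0}, {"az": 8.5, "jaw": 0}, {"az": 8.5, "jaw": 0}, {"az": 8.5, "jaw": 0}, {"az": 8.5, "jaw": 0}, {"az": 8.5, "jaw": 0}, {"az": 8.5, "jaw": 0}, {"az": 1.6, "jaw": 0}]}}

```text
schema error: expected keys tx, ty, tz, ax, ay, az, jaw
```

Emit:
{"method": "move_arm", "body": {"rows": [{"tx": 0, "ty": 0, "tz": 0, "ax": 0, "ay": 0, "az": 8.5, "jaw": 0}, {"tx": 0, "ty": 0, "tz": 0, "ax": 0, "ay": 0, "az": 8.5, "jaw": 0}, {"tx": 0, "ty": 0, "tz": 0, "ax": 0, "ay": 0, "az": 8.5, "jaw": 0}, {"tx": 0, "ty": 0, "tz": 0, "ax": 0, "ay": 0, "az": 8.5, "jaw": 0}, {"tx": 0, "ty": 0, "tz": 0, "ax": 0, "ay": 0, "az": 8.5, "jaw": 0}, {"tx": 0, "ty": 0, "tz": 0, "ax": 0, "ay": 0, "az": 8.5, "jaw": 0}, {"tx": 0, "ty": 0, "tz": 0, "ax": 0, "ay": 0, "az": 8.5, "jaw": 0}, {"tx": 0, "ty": 0, "tz": 0, "ax": 0, "ay": 0, "az": 8.5, "jaw": 0}, {"tx": 0, "ty": 0, "tz": 0, "ax": 0, "ay": 0, "az": 1.6, "jaw": 0}]}}

```text
time: 1.15
tool_pos: [0.203, 0.5897, 0.2285]
tool_rot: [0.001, 0.706, 0.708, -0.002]
contact_force: [0.4, -0.5, -0.2]
gripper_width: 0.998
```

Emit:
{"method": "move_arm", "body": {"rows": [{"tx": -0.039, "ty": 0.03, "tz": 0, "ax": 0, "ay": 0, "az": 0, "jaw": 0}, {"tx": -0.039, "ty": 0.03, "tz": 0, "ax": 0, "ay": 0, "az": 0, "jaw": 0}, {"tx": -0.039, "ty": 0.03, "tz": 0, "ax": 0, "ay": 0, "az": 0, "jaw": 0}, {"tx": -0.039, "ty": 0.03, "tz": 0, "ax": 0, "ay": 0, "az": 0, "jaw": 0}, {"tx": -0.039, "ty": 0.03, "tz": 0, "ax": 0, "ay": 0, "az": 0, "jaw": 0}, {"tx": -0.039, "ty": 0.03, "tz": 0, "ax": 0, "ay": 0, "az": 0, "jaw": 0}, {"tx": -0.039, "ty": 0.03, "tz": 0, "ax": 0, "ay": 0, "az": 0, "jaw": 0}, {"tx": -0.039, "ty": 0.03, "tz": 0, "ax": 0, "ay": 0, "az": 0, "jaw": 0}, {"tx": -0.039, "ty": 0.03, "tz": 0, "ax": 0, "ay": 0, "az": 0, "jaw": 0}, {"tx": -0.039, "ty": 0.03, "tz": 0, "ax": 0, "ay": 0, "az": 0, "jaw": 0}, {"tx": -0.039, "ty": 0.03, "tz": 0, "ax": 0, "ay": 0, "az": 0, "jaw": 0}, {"tx": 0, "ty": 0, "tz": 0, "ax": 0, "ay": 0, "az": 0, "jaw": 0}]}}

```text
time: 2.35
tool_pos: [0.541, 0.1529, 0.2287]
tool_rot: [0.002, 0.704, 0.71, -0.001]
contact_force: [-0.3, -0.0, -0.1]
gripper_width: 1.0
```

```bash
cat >> h.py <<'E'
from scipy.spatial.transform import Rotation as Ro
def tool():
    s=manip.state();q=s['tool_rot'];R=Ro.from_quat([q[1],q[2],q[3],q[0]]).as_matrix()
    return s,np.array(s['tool_pos']),R
def goto(X,head):
    s,p,R=tool()
    print('t',s['time'],'p',p.round(4),'Rcols y',R[:,1].round(4),'z',R[:,2].round(4),'w',s['gripper_width'],'F',np.round(s['contact_force'],1))
    d=R.T@(np.array(X)-p)
    h=np.deg2rad(head);y=np.array([np.cos(h),np.sin(h),0]);z=np.array([0,0,-1.]);T=np.stack([np.cross(y,z),y,z],1)
    print('shift tool',d.round(4),'rotvec deg',np.rad2deg(Ro.from_matrix(R.T@T).as_rotvec()).round(2))
E
python3 - <<'E'
from h import *
goto([.597,.075,.23],1.4)
f=grab('wrist','w1.png');print(-np.array(f['R']).T@f['t'])
E
```

```text
t 2.35 p [0.541  0.1529 0.2287] Rcols y [1.     0.0083 0.0013] z [ 0.0014 -0.0032 -1.    ] w 0.9999691345524035 F [-0.3 -0.  -0.1]
shift tool [-0.0783  0.0553 -0.0009] rotvec deg [ 0.07  0.18 -0.92]
[0.53986974 0.23335955 0.37112286]
```

View pics/w1.png

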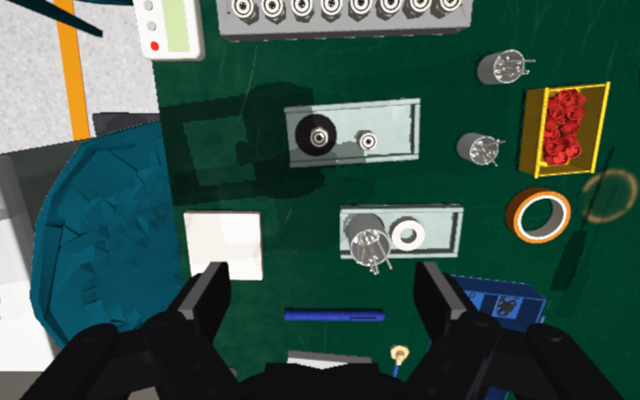

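Wrist view: bay spans about (340–463, 205–258), jar near (368,240), ring at (408,234), plate at (223,245). I'll measure the ring, jar rim and walls here.

Run:
```python
from h import *
f=grab('wrist');im=f['color']
a=cv2.resize(im[190:280,325:475],None,fx=5,fy=5,interpolation=cv2.INTER_CUBIC)
cv2.imwrite('pics/c3.png',a[:,:,::-1])
t=grab('top')['color']
b=cv2.resize(t[125:215,320:375],None,fx=6,fy=6,interpolation=cv2.INTER_CUBIC);cv2.imwrite('pics/c4.png',b[:,:,::-1])
```

```text
(no output)
```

View pics/c3.png

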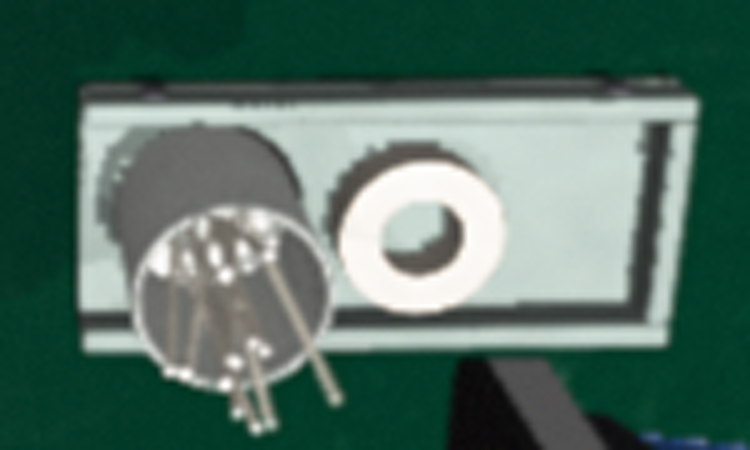

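View pics/c4.png

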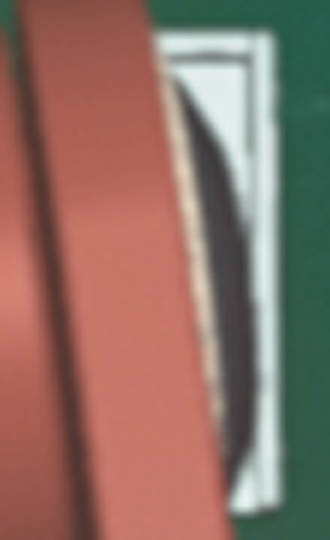

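Run:
```python
from h import *
f=grab('wrist')
P=lambda x,y,z:ray(f,325+(x+.5)/5-.5,190+(y+.5)/5-.5,z)
print('jar',P(232.5,297,.056)); print('jar diam',P(332,297,.056)-P(133,297,.056))
r=P(421.5,237,.017);print('ring',r,P(505,237,.017)-P(338,237,.017))
for n,x,y in [('front L out',80,100),('rear L out',698,97),('front R out',83,350),('rear R out',668,347)]: print(n,P(x,y,.016).round(4))
f0=f
hsv=cv2.cvtColor(f['color'],cv2.COLOR_RGB2HSV)
m=((hsv[...,1]<40)&(hsv[...,2]>170)).astype(np.uint8)
m[:200]=0;m[290:]=0;m[:,:175]=0;m[:,275:]=0
c=max(cv2.findContours(m,0,2)[0],key=cv2.contourArea);q=cv2.minAreaRect(c)
print('plate',[ray(f,*p,.015).round(4) for p in cv2.boxPoints(q)],ray(f,*q[0],.015))
```

```text
jar [0.59296666 0.08023109 0.056     ]
jar diam [0.04354461 0.00064454 0.        ]
ring [0.64477625 0.07755133 0.017     ] [0.04052995 0.00059826 0.        ]
front L out [0.5608 0.1113 0.016 ]
rear L out [0.7068 0.1142 0.016 ]
front R out [0.5637 0.0451 0.016 ]
rear R out [0.7095 0.0481 0.016 ]
plate [array([0.3776, 0.1001, 0.015 ]), array([0.4684, 0.1014, 0.015 ]), array([0.4645, 0.0109, 0.015 ]), array([0.367 , 0.0095, 0.015 ])] [0.41954062 0.0570937  0.015     ]
```

Emit:
{"method": "move_arm", "body": {"rows": [{"tx": -0.038, "ty": 0.026, "tz": 0.03, "ax": 0, "ay": 0, "az": -0.8, "jaw": 0}, {"tx": -0.038, "ty": 0.026, "tz": 0.03, "ax": 0, "ay": 0, "az": 0, "jaw": 0}, {"tx": 0, "ty": 0, "tz": 0, "ax": 0, "ay": 0, "az": 0, "jaw": 0}, {"tx": 0, "ty": 0, "tz": 0, "ax": 0, "ay": 0, "az": 0, "jaw": 0}]}}

```text
time: 2.95
tool_pos: [0.5895, 0.0921, 0.1718]
tool_rot: [0.001, 0.692, 0.722, 0.002]
contact_force: [-0.9, 0.6, -0.2]
gripper_width: 0.996
```

Run:
```python
from h import *
goto([.593,.078,.02],1.2)
f=grab('wrist','w2.png');np.savez('w2.npz',**f)
```

```text
t 2.95 p [0.5895 0.0921 0.1718] Rcols y [0.9991 0.0423 0.0041] z [ 0.0041  0.0012 -1.    ] w 0.9962124361343705 F [-0.9  0.6 -0.2]
shift tool [-0.0144  0.0023  0.1518] rotvec deg [ 0.24 -0.06  1.23]
```

View pics/w2.png

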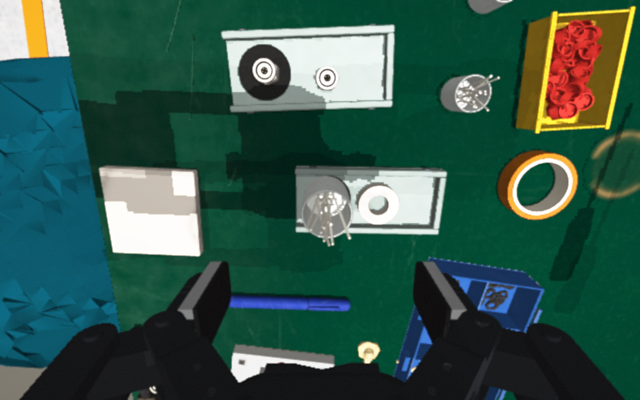

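The wrist view now has the bay at (296–446, 167–235), the jar rim near (327,212) and the ring at (378,204). Re-measuring from this closer view.

Run:
```python
from h import *
im=np.load('w2.npz')['color']
a=cv2.resize(im[160:250,285:455],None,fx=4.7,fy=4.7,interpolation=cv2.INTER_CUBIC)
cv2.imwrite('pics/c5.png',a[:,:,::-1])
```

```text
(no output)
```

View pics/c5.png

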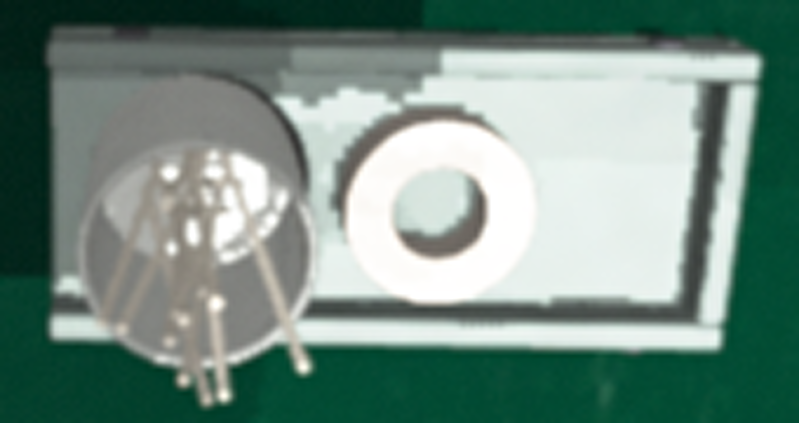

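Run:
```python
from h import *
f=np.load('w2.npz')
P=lambda x,y,z:ray(f,285+(x+.5)/4.7-.5,160+(y+.5)/4.7-.5,z).round(4)
print('jar',P(198,256,.056),P(316,256,.056)-P(80,256,.056))
print('ring',P(440,212,.017),P(537,212,.017)-P(343,212,.017))
for n,x,y in [('front L out',50,42),('rear L out',762,58),('front R out',50,338),('rear R out',720,348)]: print(n,P(x,y,.016))
g=np.load('w2.npz');im=g['color'];print([ray(g,u,v,.015).round(4) for u,v in [(99,168),(195,170),(202,255),(111,253)]])
```

```text
jar [0.5946 0.0767 0.056 ] [0.0434 0.0018 0.    ]
ring [0.6463 0.0742 0.017 ] [0.0406 0.0017 0.    ]
front L out [0.5639 0.1069 0.016 ]
rear L out [0.7089 0.1096 0.016 ]
front R out [0.565  0.0418 0.016 ]
rear R out [0.7103 0.0454 0.016 ]
[array([0.3769, 0.0994, 0.015 ]), array([0.4681, 0.1012, 0.015 ]), array([0.4681, 0.0107, 0.015 ]), array([0.3738, 0.0092, 0.015 ])]
```

Emit:
{"method": "move_arm", "body": {"rows": [{"tx": -0.015, "ty": 0.004, "tz": 0.02, "ax": 0, "ay": 0, "az": 1.2, "jaw": 0}, {"tx": 0, "ty": 0, "tz": 0.02, "ax": 0, "ay": 0, "az": 0, "jaw": 0}, {"tx": 0, "ty": 0, "tz": 0, "ax": 0, "ay": 0, "az": 0, "jaw": 0}]}}

```text
time: 3.3
tool_pos: [0.594, 0.0825, 0.1349]
tool_rot: [0.003, 0.697, 0.717, 0.004]
contact_force: [-0.7, -0.1, -0.1]
gripper_width: 1.001
```

Run:
```python
from h import *
goto([.594,.077,.02],1.2)
```

```text
t 3.3 p [0.594  0.0825 0.1349] Rcols y [0.9995 0.0284 0.0101] z [ 0.0101  0.0018 -0.9999] w 1.001417256039573 F [-0.7 -0.1 -0.1]
shift tool [-0.0057 -0.0013  0.1149] rotvec deg [ 0.58 -0.09  0.43]
```

Emit:
{"method": "move_arm", "body": {"rows": [{"tx": -0.006, "ty": -0.001, "tz": 0.01, "ax": 0.6, "ay": 0, "az": 0.4, "jaw": 0}, {"tx": -0.001, "ty": 0, "tz": 0.025, "ax": 0, "ay": 0, "az": 0, "jaw": 0}, {"tx": 0, "ty": 0, "tz": 0.025, "ax": 0, "ay": 0, "az": 0, "jaw": 0}, {"tx": 0, "ty": 0, "tz": 0.025, "ax": 0, "ay": 0, "az": 0, "jaw": 0}, {"tx": 0, "ty": 0, "tz": 0.015, "ax": 0, "ay": 0, "az": 0, "jaw": 0}, {"tx": 0, "ty": 0, "tz": 0, "ax": 0, "ay": 0, "az": 0, "jaw": 0}]}}

```text
time: 3.9
tool_pos: [0.5975, 0.0796, 0.0407]
tool_rot: [0.004, 0.697, 0.717, 0.005]
contact_force: [0.2, 0.1, 0.4]
gripper_width: 1.003
```

Run:
```python
from h import *
goto([.594,.077,.02],1.2)
f=grab('wrist','w3.png');grab('scene','s3.png')
```

```text
t 3.9 p [0.5975 0.0796 0.0407] Rcols y [0.9995 0.0279 0.0125] z [ 0.0125  0.0015 -0.9999] w 1.0025002984575788 F [0.2 0.1 0.4]
shift tool [-0.0025 -0.0039  0.0206] rotvec deg [ 0.72 -0.07  0.4 ]
```

View pics/w3.png

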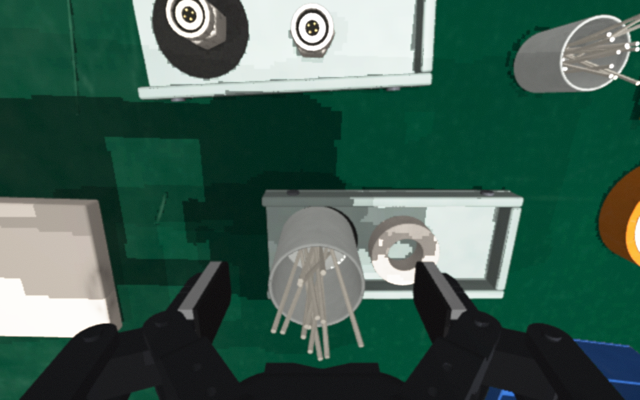

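View pics/s3.png

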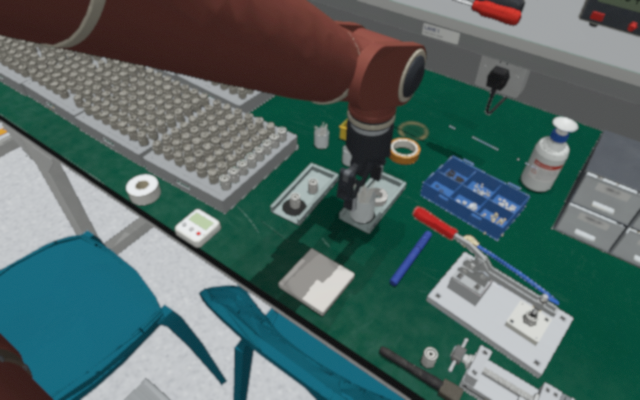

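Jar rim centre (317,285) sits between the fingers, ring at (404,250). Correcting slightly, going down and closing.

Emit:
{"method": "move_arm", "body": {"rows": [{"tx": -0.003, "ty": -0.004, "tz": 0.01, "ax": 0.7, "ay": 0, "az": 0.4, "jaw": 0}, {"tx": 0, "ty": 0, "tz": 0.01, "ax": 0.7, "ay": 0, "az": 0.4, "jaw": 0}, {"tx": 0, "ty": 0, "tz": 0, "ax": 0, "ay": 0, "az": 0, "jaw": 0}]}}

```text
time: 4.3
tool_pos: [0.5981, 0.0762, 0.0257]
tool_rot: [-0.001, 0.703, 0.712, -0.001]
contact_force: [-0.2, 0.4, 0.6]
gripper_width: 1.0
```

Run:
```python
from h import *
goto([.594,.077,.02],1.2)
```

```text
t 4.3 p [0.5981 0.0762 0.0257] Rcols y [ 0.9999  0.0128 -0.0031] z [-3.1e-03  9.0e-04 -1.0e+00] w 1.000270986168743 F [-0.2  0.4  0.6]
shift tool [ 0.0008 -0.0041  0.0057] rotvec deg [-0.17 -0.05 -0.47]
```

Emit:
{"method": "move_arm", "body": {"rows": [{"tx": 0, "ty": -0.004, "tz": 0.004, "ax": 0, "ay": 0, "az": 0, "jaw": 0}, {"tx": 0, "ty": 0, "tz": 0, "ax": 0, "ay": 0, "az": 0, "jaw": 0}, {"tx": 0, "ty": 0, "tz": 0, "ax": 0, "ay": 0, "az": 0, "jaw": 0}]}}

```text
time: 4.6
tool_pos: [0.5944, 0.0761, 0.0218]
tool_rot: [-0.001, 0.703, 0.712, -0.001]
contact_force: [0.6, 0.4, 0.9]
gripper_width: 0.998
```

Run:
```python
from h import *
goto([.594,.077,.02],1.2)
goto([.594,.077,.02],1.2)
```

```text
t 4.6 p [0.5944 0.0761 0.0218] Rcols y [ 0.9999  0.0125 -0.0024] z [-2.4e-03  9.0e-04 -1.0e+00] w 0.9978503904563146 F [0.6 0.4 0.9]
shift tool [ 0.0009 -0.0003  0.0018] rotvec deg [-0.14 -0.06 -0.48]
t 4.6 p [0.5944 0.0761 0.0218] Rcols y [ 0.9999  0.0125 -0.0024] z [-2.4e-03  9.0e-04 -1.0e+00] w 0.9978503904563146 F [0.6 0.4 0.9]
shift tool [ 0.0009 -0.0003  0.0018] rotvec deg [-0.14 -0.06 -0.48]
```

Good. Closing on the jar.

Emit:
{"method": "move_arm", "body": {"rows": [{"tx": 0, "ty": 0, "tz": 0, "ax": 0, "ay": 0, "az": 0, "jaw": 60}, {"tx": 0, "ty": 0, "tz": 0, "ax": 0, "ay": 0, "az": 0, "jaw": 90}, {"tx": 0, "ty": 0, "tz": 0, "ax": 0, "ay": 0, "az": 0, "jaw": 110}, {"tx": 0, "ty": 0, "tz": 0, "ax": 0, "ay": 0, "az": 0, "jaw": 130}, {"tx": 0, "ty": 0, "tz": 0, "ax": 0, "ay": 0, "az": 0, "jaw": 160}, {"tx": 0, "ty": 0, "tz": 0, "ax": 0, "ay": 0, "az": 0, "jaw": 200}, {"tx": 0, "ty": 0, "tz": 0, "ax": 0, "ay": 0, "az": 0, "jaw": 255}, {"tx": 0, "ty": 0, "tz": 0, "ax": 0, "ay": 0, "az": 0, "jaw": 255}]}}

```text
time: 5.4
tool_pos: [0.5949, 0.0761, 0.0227]
tool_rot: [-0.001, 0.703, 0.712, 0.0]
contact_force: [-0.6, -0.5, -1.2]
gripper_width: 0.511
```

Run:
```python
from h import *
goto([.594,.077,.02],1.2)
f=grab('wrist','w4.png');np.savez('w4.npz',**f)
```

```text
t 5.4 p [0.5949 0.0761 0.0227] Rcols y [ 9.999e-01  1.260e-02 -9.000e-04] z [-9.e-04  9.e-04 -1.e+00] w 0.5105116577279705 F [-0.6 -0.5 -1.2]
shift tool [ 0.0009 -0.0009  0.0027] rotvec deg [-0.05 -0.05 -0.48]
```

View pics/w4.png

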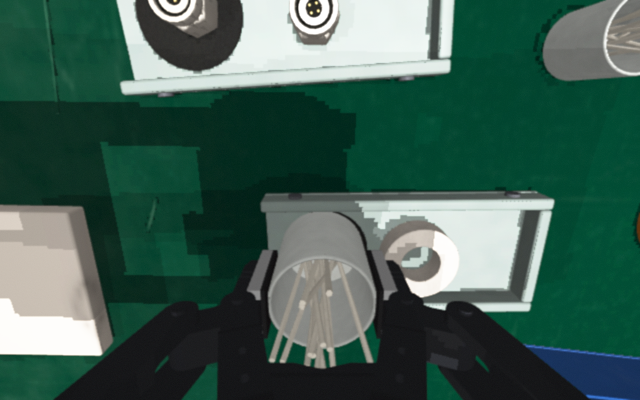

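Jar is held (opening 0.51 ≈ 43 mm); home grasp TCP is (0.595, 0.076, 0.0227). Lifting and carrying it aside to (0.42, 0.165).

Emit:
{"method": "move_arm", "body": {"rows": [{"tx": 0, "ty": 0, "tz": -0.01, "ax": 0, "ay": 0, "az": 0, "jaw": 255}, {"tx": 0, "ty": 0, "tz": -0.02, "ax": 0, "ay": 0, "az": 0, "jaw": 255}, {"tx": 0, "ty": 0, "tz": -0.02, "ax": 0, "ay": 0, "az": 0, "jaw": 255}, {"tx": 0, "ty": 0, "tz": -0.015, "ax": 0, "ay": 0, "az": 0, "jaw": 255}, {"tx": 0.01, "ty": -0.02, "tz": 0, "ax": 0, "ay": 0, "az": 0, "jaw": 255}, {"tx": 0.015, "ty": -0.03, "tz": 0, "ax": 0, "ay": 0, "az": 0, "jaw": 255}, {"tx": 0.015, "ty": -0.03, "tz": 0, "ax": 0, "ay": 0, "az": 0, "jaw": 255}, {"tx": 0.015, "ty": -0.03, "tz": 0, "ax": 0, "ay": 0, "az": 0, "jaw": 255}, {"tx": 0.015, "ty": -0.03, "tz": 0, "ax": 0, "ay": 0, "az": 0, "jaw": 255}, {"tx": 0.015, "ty": -0.02, "tz": 0, "ax": 0, "ay": 0, "az": 0, "jaw": 255}, {"tx": 0, "ty": 0, "tz": 0, "ax": 0, "ay": 0, "az": 0, "jaw": 255}, {"tx": 0, "ty": 0, "tz": 0, "ax": 0, "ay": 0, "az": 0, "jaw": 255}]}}

```text
time: 6.65
tool_pos: [0.4293, 0.1612, 0.0959]
tool_rot: [0.001, 0.703, 0.711, 0.002]
contact_force: [1.0, -0.2, -1.3]
gripper_width: 0.506
```

Run:
```python
from h import *
goto([.42,.165,.0197],1.2)
f=grab('scene','s5.png');np.savez('s5.npz',**f)
```

```text
t 6.65 p [0.4293 0.1612 0.0959] Rcols y [0.9999 0.0111 0.0039] z [ 0.0039  0.0019 -1.    ] w 0.5061359643598727 F [ 1.  -0.2 -1.3]
shift tool [ 0.0037 -0.0096  0.0762] rotvec deg [ 0.22 -0.1  -0.56]
```

View pics/s5.png

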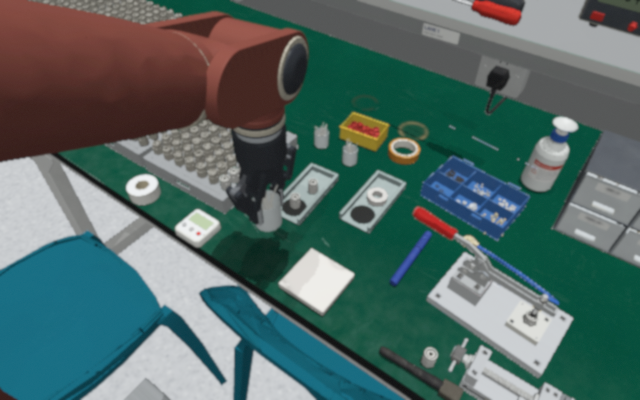

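The scene shows the jar held at (268,212), clear and upright, with the pad exposed at (362,214) and the ring at (376,196). Measuring pad and ring here, then lowering.

Run:
```python
from h import *
f=np.load('s5.npz');im=f['color']
a=cv2.resize(im[165:235,330:415],None,fx=8,fy=8,interpolation=cv2.INTER_CUBIC);cv2.imwrite('pics/c6.png',a[:,:,::-1])
g=cv2.cvtColor(im,cv2.COLOR_RGB2GRAY);m=(g<50).astype(np.uint8);m[:200]=0;m[226:]=0;m[:,:348]=0;m[:,378:]=0
hs=cv2.cvtColor(im,cv2.COLOR_RGB2HSV);m&=(hs[...,1]<110)
c=max(cv2.findContours(m,0,1)[0],key=cv2.contourArea);e=cv2.fitEllipse(c);print(e,ray(f,*e[0],.003))
```

```text
Traceback (most recent call last):
ValueError: max() iterable argument is empty
```

View pics/c6.png

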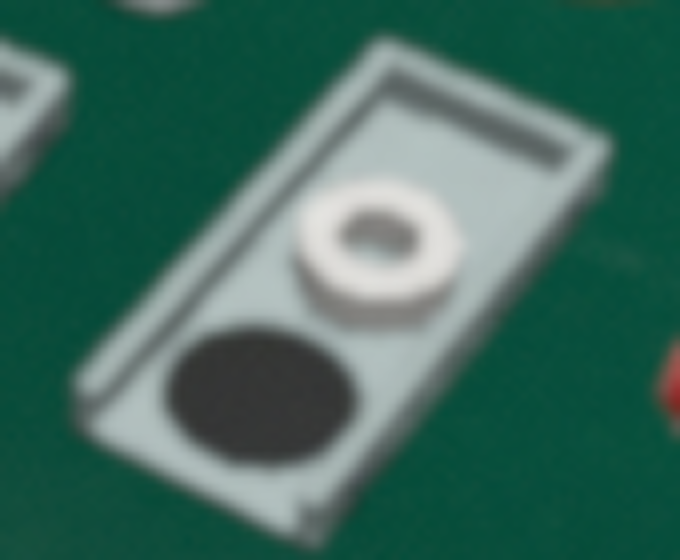

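Emit:
{"method": "move_arm", "body": {"rows": [{"tx": 0.004, "ty": -0.006, "tz": 0.02, "ax": 0, "ay": 0, "az": 0, "jaw": 255}, {"tx": 0, "ty": -0.002, "tz": 0.02, "ax": 0.2, "ay": 0, "az": 0, "jaw": 255}, {"tx": 0, "ty": -0.002, "tz": 0.02, "ax": 0, "ay": 0, "az": 0, "jaw": 255}, {"tx": 0, "ty": -0.001, "tz": 0.006, "ax": 0, "ay": 0, "az": 0, "jaw": 255}, {"tx": 0, "ty": 0, "tz": 0, "ax": 0, "ay": 0, "az": 0, "jaw": 255}, {"tx": 0, "ty": 0, "tz": 0, "ax": 0, "ay": 0, "az": 0, "jaw": 255}]}}

```text
time: 7.3
tool_pos: [0.4257, 0.1632, 0.0317]
tool_rot: [0.002, 0.705, 0.709, 0.003]
contact_force: [-0.5, 0.8, -0.8]
gripper_width: 0.509
```

Run:
```python
from h import *
goto([.42,.165,.0197],1.2)
```

```text
t 7.3 p [0.4257 0.1632 0.0317] Rcols y [1.     0.0054 0.0069] z [ 0.0069  0.0023 -1.    ] w 0.5092835088816685 F [-0.5  0.8 -0.8]
shift tool [ 0.0018 -0.0058  0.012 ] rotvec deg [ 0.4  -0.13 -0.89]
```

Emit:
{"method": "move_arm", "body": {"rows": [{"tx": 0, "ty": -0.003, "tz": 0.005, "ax": 0.5, "ay": 0, "az": -0.6, "jaw": 255}, {"tx": 0, "ty": 0, "tz": 0.004, "ax": 0, "ay": 0, "az": 0, "jaw": 255}, {"tx": 0, "ty": 0, "tz": 0, "ax": 0, "ay": 0, "az": 0, "jaw": 255}, {"tx": 0, "ty": 0, "tz": 0, "ax": 0, "ay": 0, "az": 0, "jaw": 255}]}}

```text
time: 7.7
tool_pos: [0.4253, 0.1635, 0.0249]
tool_rot: [-0.0, 0.701, 0.713, 0.002]
contact_force: [-0.2, 0.1, -1.3]
gripper_width: 0.506
```

Run:
```python
from h import *
goto([.42,.165,.0197],1.2)
f=np.load('s5.npz')
P=lambda x,y,z:ray(f,330+(x+.5)/8-.5,165+(y+.5)/8-.5,z).round(4)
print('pad',P(260,395,.003),'ring',P(380,244,.017))
```

```text
t 7.7 p [0.4253 0.1635 0.0249] Rcols y [0.9999 0.0163 0.0027] z [ 0.0026  0.0032 -1.    ] w 0.5057086624993002 F [-0.2  0.1 -1.3]
shift tool [ 0.0016 -0.0053  0.0052] rotvec deg [ 0.15 -0.18 -0.27]
pad [0.596 0.073 0.003] ring [0.644 0.07  0.017]
```

Emit:
{"method": "move_arm", "body": {"rows": [{"tx": 0, "ty": 0, "tz": 0.003, "ax": 0, "ay": 0, "az": 0, "jaw": 255}, {"tx": 0, "ty": 0, "tz": 0.002, "ax": 0, "ay": 0, "az": 0, "jaw": 255}, {"tx": 0, "ty": 0, "tz": 0, "ax": 0, "ay": 0, "az": 0, "jaw": 255}]}}

```text
time: 8.0
tool_pos: [0.4256, 0.1636, 0.02]
tool_rot: [0.0, 0.701, 0.713, 0.002]
contact_force: [-0.0, -0.2, -1.4]
gripper_width: 0.509
```

Run:
```python
from h import *
goto([.42,.165,.0197],1.2)
```

```text
t 8.0 p [0.4256 0.1636 0.02  ] Rcols y [0.9999 0.0165 0.0037] z [ 0.0036  0.0034 -1.    ] w 0.5092585443771844 F [-0.  -0.2 -1.4]
shift tool [ 0.0014 -0.0056  0.0003] rotvec deg [ 0.21 -0.19 -0.25]
```

Emit:
{"method": "move_arm", "body": {"rows": [{"tx": 0, "ty": 0, "tz": 0.0015, "ax": 0, "ay": 0, "az": 0, "jaw": 255}, {"tx": 0, "ty": 0, "tz": 0.001, "ax": 0, "ay": 0, "az": 0, "jaw": 255}, {"tx": 0, "ty": 0, "tz": 0, "ax": 0, "ay": 0, "az": 0, "jaw": 255}]}}

```text
time: 8.3
tool_pos: [0.4261, 0.1639, 0.02]
tool_rot: [-0.0, 0.701, 0.713, 0.002]
contact_force: [0.5, 0.6, -1.9]
gripper_width: 0.506
```

Run:
```python
from h import *
goto([.42,.165,.0197],1.2)
grab('wrist','w7.png')
```

```text
t 8.3 p [0.4261 0.1639 0.02  ] Rcols y [0.9999 0.0169 0.0019] z [ 0.0018  0.0029 -1.    ] w 0.5055368329003466 F [ 0.5  0.6 -1.9]
shift tool [ 0.0012 -0.0061  0.0003] rotvec deg [ 0.11 -0.16 -0.23]
```

View pics/w7.png

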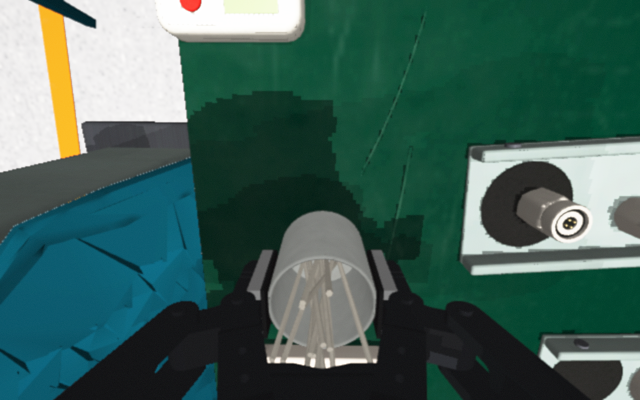

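Emit:
{"method": "move_arm", "body": {"rows": [{"tx": 0, "ty": 0, "tz": 0.002, "ax": 0, "ay": 0, "az": 0, "jaw": 255}, {"tx": 0, "ty": 0, "tz": 0.002, "ax": 0, "ay": 0, "az": 0, "jaw": 255}]}}

```text
time: 8.55
tool_pos: [0.4265, 0.164, 0.0196]
tool_rot: [-0.001, 0.701, 0.713, 0.0]
contact_force: [-10.4, -2.6, 21.5]
gripper_width: 0.508
```

Run:
```python
from h import *
goto([.42,.165,.0197],1.2)
```

```text
t 8.55 p [0.4265 0.164  0.0196] Rcols y [ 0.9999  0.0172 -0.0016] z [-0.0016  0.0021 -1.    ] w 0.5079257323627663 F [-10.4  -2.6  21.5]
shift tool [ 0.0011 -0.0064 -0.    ] rotvec deg [-0.09 -0.12 -0.21]
```

Firm contact (21 N up), so the jar stands. Opening.

Emit:
{"method": "move_arm", "body": {"rows": [{"tx": 0, "ty": 0, "tz": 0, "ax": 0, "ay": 0, "az": 0, "jaw": 255}, {"tx": 0, "ty": 0, "tz": 0, "ax": 0, "ay": 0, "az": 0, "jaw": 110}, {"tx": 0, "ty": 0, "tz": 0, "ax": 0, "ay": 0, "az": 0, "jaw": 90}, {"tx": 0, "ty": 0, "tz": 0, "ax": 0, "ay": 0, "az": 0, "jaw": 60}, {"tx": 0, "ty": 0, "tz": 0, "ax": 0, "ay": 0, "az": 0, "jaw": 30}, {"tx": 0, "ty": 0, "tz": 0, "ax": 0, "ay": 0, "az": 0, "jaw": 0}, {"tx": 0, "ty": 0, "tz": 0, "ax": 0, "ay": 0, "az": 0, "jaw": 0}]}}

```text
time: 9.25
tool_pos: [0.4269, 0.1642, 0.0195]
tool_rot: [-0.001, 0.701, 0.713, 0.001]
contact_force: [-0.9, 0.3, 0.4]
gripper_width: 1.0
```

Run:
```python
from h import *
goto([.42,.165,.0197],1.2)
grab('wrist','w8.png')
```

```text
t 9.25 p [0.4269 0.1642 0.0195] Rcols y [ 9.999e-01  1.720e-02 -2.000e-04] z [-2.0e-04  2.5e-03 -1.0e+00] w 1.0002520790423466 F [-0.9  0.3  0.4]
shift tool [ 0.0009 -0.0069 -0.0002] rotvec deg [-0.01 -0.14 -0.21]
```

View pics/w8.png

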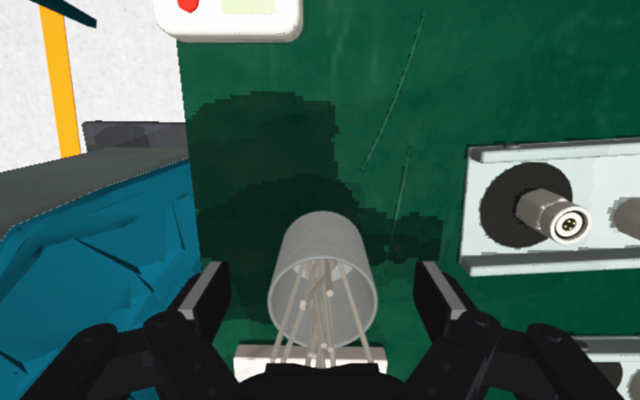

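Jar stands upright, clear of both fingers. Moving above the ring with the jaws partly closed, since the rear wall is close.

Emit:
{"method": "move_arm", "body": {"rows": [{"tx": 0, "ty": 0, "tz": -0.02, "ax": 0, "ay": 0, "az": 0, "jaw": 0}, {"tx": 0, "ty": 0, "tz": -0.04, "ax": 0, "ay": 0, "az": 0, "jaw": 0}, {"tx": 0, "ty": 0, "tz": -0.045, "ax": 0, "ay": 0, "az": 0, "jaw": 0}, {"tx": 0, "ty": 0, "tz": 0, "ax": 0, "ay": 0, "az": 0, "jaw": 65}, {"tx": -0.013, "ty": 0.03, "tz": 0, "ax": 0, "ay": 0, "az": 0, "jaw": 65}, {"tx": -0.015, "ty": 0.04, "tz": 0, "ax": 0, "ay": 0, "az": 0, "jaw": 65}, {"tx": -0.015, "ty": 0.04, "tz": 0, "ax": 0, "ay": 0, "az": 0, "jaw": 65}, {"tx": -0.015, "ty": 0.04, "tz": 0, "ax": 0, "ay": 0, "az": 0, "jaw": 65}, {"tx": -0.015, "ty": 0.04, "tz": 0, "ax": 0, "ay": 0, "az": 0, "jaw": 65}, {"tx": -0.015, "ty": 0.03, "tz": 0, "ax": 0, "ay": 0, "az": 0, "jaw": 65}, {"tx": 0, "ty": 0, "tz": 0, "ax": 0, "ay": 0, "az": 0, "jaw": 65}, {"tx": 0, "ty": 0, "tz": 0, "ax": 0, "ay": 0, "az": 0, "jaw": 65}]}}

```text
time: 10.5
tool_pos: [0.654, 0.0766, 0.1206]
tool_rot: [-0.003, 0.7, 0.714, -0.001]
contact_force: [0.1, 0.0, 0.1]
gripper_width: 0.74
```

Run:
```python
from h import *
goto([.646,.075,.06],1.2)
f=grab('wrist','w9.png');np.savez('w9.npz',**f)
```

```text
t 10.5 p [0.654  0.0766 0.1206] Rcols y [ 0.9998  0.0189 -0.0057] z [-0.0058  0.0028 -1.    ] w 0.7400774240844578 F [0.1 0.  0.1]
shift tool [-0.0016 -0.0077  0.0606] rotvec deg [-0.33 -0.16 -0.12]
```

View pics/w9.png

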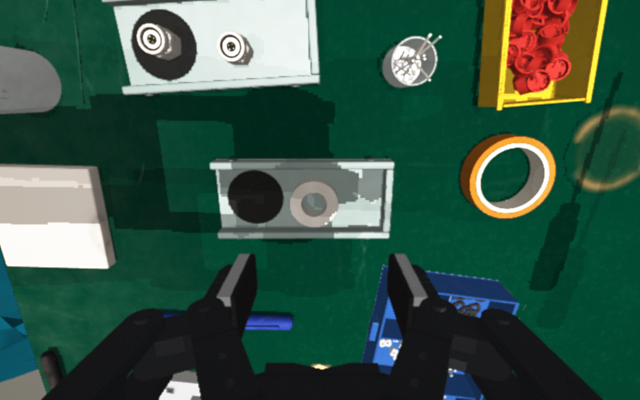

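Wrist view: pad at (255,196), ring at (314,204), width 0.74. Measuring both.

Run:
```python
from h import *
f=np.load('w9.npz');im=f['color']
a=cv2.resize(im[150:245,205:405],None,fx=4,fy=4,interpolation=cv2.INTER_CUBIC);cv2.imwrite('pics/c9.png',a[:,:,::-1])
m=(im.max(2)<45).astype(np.uint8);m[:165]=0;m[228:]=0;m[:,:222]=0;m[:,292:]=0
c=max(cv2.findContours(m,0,1)[0],key=cv2.contourArea);e=cv2.fitEllipse(c);print(e,ray(f,*e[0],.003))
```

```text
((255.70962524414062, 196.1515655517578), (49.21364974975586, 54.26655960083008), 131.3822021484375) [0.59649443 0.07556108 0.003     ]
```

View pics/c9.png

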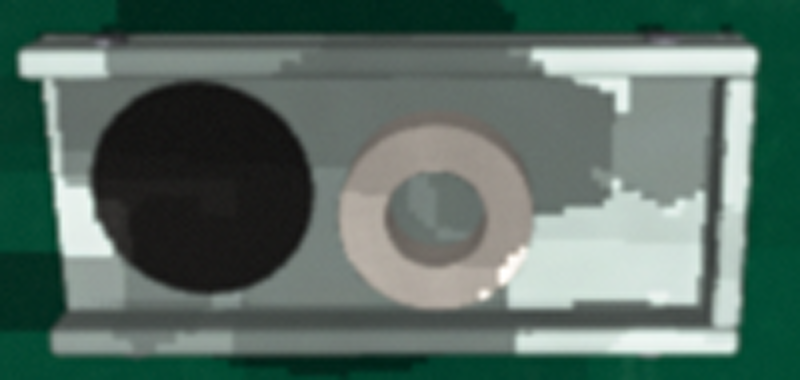

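Run:
```python
from h import *
f=np.load('w9.npz')
P=lambda x,y,z:ray(f,205+(x+.5)/4-.5,150+(y+.5)/4-.5,z).round(4)
print('pad',P(202.5,187.5,.003),'ring',P(436.5,216,.017),P(533,216,.017)-P(340,216,.017))
print('rear inner',P(725,200,.016))
goto([.6465,.074,.06],1.2)
```

```text
pad [0.5961 0.0752 0.003 ] ring [0.6466 0.0745 0.017 ] [0.0394 0.0008 0.    ]
rear inner [0.7052 0.0789 0.016 ]
t 10.55 p [0.6537 0.0766 0.1205] Rcols y [ 0.9998  0.0192 -0.0057] z [-0.0057  0.0024 -1.    ] w 0.7406315615745576 F [ 0.5 -0.7  0.1]
shift tool [-0.0026 -0.0069  0.0606] rotvec deg [-0.32 -0.15 -0.1 ]
```

Emit:
{"method": "move_arm", "body": {"rows": [{"tx": -0.002, "ty": -0.007, "tz": 0.02, "ax": -0.3, "ay": 0, "az": 0, "jaw": 65}, {"tx": 0, "ty": -0.001, "tz": 0.025, "ax": 0, "ay": 0, "az": 0, "jaw": 65}, {"tx": 0, "ty": -0.001, "tz": 0.025, "ax": 0, "ay": 0, "az": 0, "jaw": 65}, {"tx": 0, "ty": 0, "tz": 0, "ax": 0, "ay": 0, "az": 0, "jaw": 65}]}}

```text
time: 10.95
tool_pos: [0.6405, 0.0774, 0.0496]
tool_rot: [-0.001, 0.699, 0.715, 0.001]
contact_force: [-0.8, 0.4, 0.1]
gripper_width: 0.746
```

Run:
```python
from h import *
goto([.6465,.0745,.002],1.2)
grab('wrist','w10.png')
```

```text
t 10.95 p [0.6405 0.0774 0.0496] Rcols y [9.997e-01 2.260e-02 3.000e-04] z [ 2.0e-04  3.1e-03 -1.0e+00] w 0.7456096362446204 F [-0.8  0.4  0.1]
shift tool [-0.0032  0.0059  0.0475] rotvec deg [ 0.02 -0.18  0.09]
```

View pics/w10.png

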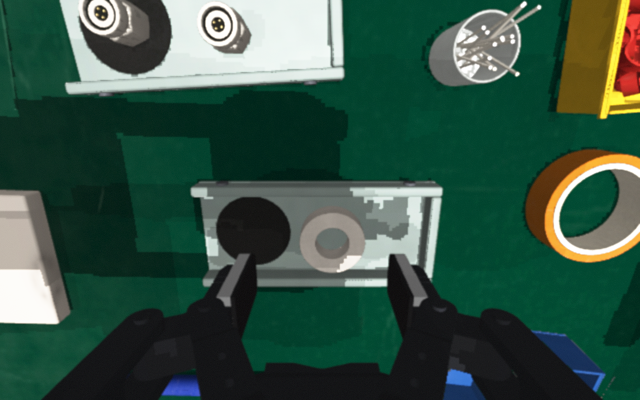

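Emit:
{"method": "move_arm", "body": {"rows": [{"tx": -0.003, "ty": 0.006, "tz": 0.005, "ax": 0, "ay": 0, "az": 0, "jaw": 65}, {"tx": 0, "ty": 0, "tz": 0.012, "ax": 0, "ay": 0, "az": 0, "jaw": 65}, {"tx": 0, "ty": 0, "tz": 0.012, "ax": 0, "ay": 0, "az": 0, "jaw": 65}, {"tx": 0, "ty": 0, "tz": 0, "ax": 0, "ay": 0, "az": 0, "jaw": 65}]}}

```text
time: 11.4
tool_pos: [0.6514, 0.0754, 0.0261]
tool_rot: [0.003, 0.699, 0.715, 0.005]
contact_force: [-0.6, 0.0, 0.1]
gripper_width: 0.746
```

Run:
```python
from h import *
goto([.6465,.0745,.002],1.2)
grab('wrist','w11.png')
```

```text
t 11.4 p [0.6514 0.0754 0.0261] Rcols y [0.9996 0.0238 0.0118] z [ 0.0117  0.0033 -0.9999] w 0.7457496120878562 F [-0.6  0.   0.1]
shift tool [-0.0009 -0.0052  0.0241] rotvec deg [ 0.68 -0.17  0.17]
```

View pics/w11.png

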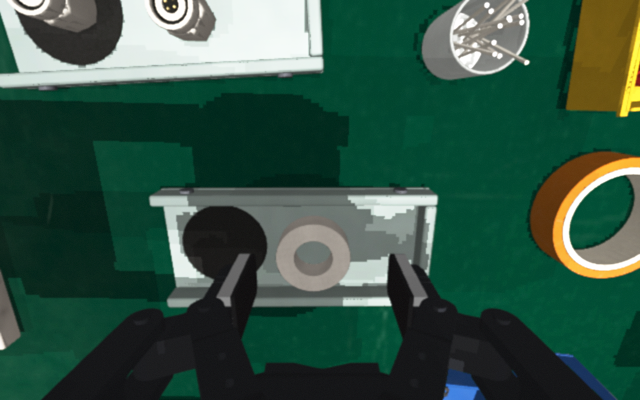

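Emit:
{"method": "move_arm", "body": {"rows": [{"tx": -0.001, "ty": -0.004, "tz": 0, "ax": 0.7, "ay": -0.2, "az": 0, "jaw": 65}, {"tx": 0, "ty": 0, "tz": 0.006, "ax": 0, "ay": 0, "az": 0, "jaw": 65}, {"tx": 0, "ty": 0, "tz": 0.004, "ax": 0, "ay": 0, "az": 0, "jaw": 65}, {"tx": 0, "ty": 0, "tz": 0, "ax": 0, "ay": 0, "az": 0, "jaw": 65}]}}

```text
time: 11.85
tool_pos: [0.6486, 0.0742, 0.0174]
tool_rot: [0.001, 0.699, 0.715, 0.0]
contact_force: [0.3, 0.3, -0.0]
gripper_width: 0.744
```

Run:
```python
from h import *
goto([.6465,.0745,.002],1.2)
```

```text
t 11.85 p [0.6486 0.0742 0.0174] Rcols y [0.9997 0.0237 0.0018] z [ 1.8e-03 -9.0e-04 -1.0e+00] w 0.7444295086147809 F [ 0.3  0.3 -0. ]
shift tool [ 0.0004 -0.0022  0.0154] rotvec deg [0.1  0.05 0.16]
```

Emit:
{"method": "move_arm", "body": {"rows": [{"tx": 0, "ty": -0.002, "tz": 0.005, "ax": 0, "ay": 0, "az": 0, "jaw": 65}, {"tx": 0, "ty": 0, "tz": 0.005, "ax": 0, "ay": 0, "az": 0, "jaw": 65}, {"tx": 0, "ty": 0, "tz": 0.004, "ax": 0, "ay": 0, "az": 0, "jaw": 65}, {"tx": 0, "ty": 0, "tz": 0, "ax": 0, "ay": 0, "az": 0, "jaw": 65}]}}

```text
time: 12.25
tool_pos: [0.6463, 0.0741, 0.002]
tool_rot: [0.001, 0.699, 0.715, 0.0]
contact_force: [-0.3, 0.7, 0.8]
gripper_width: 0.743
```

Run:
```python
from h import *
goto([.6465,.0745,.001],1.2)
grab('wrist','w12.png')
```

```text
t 12.25 p [0.6463 0.0741 0.002 ] Rcols y [0.9997 0.0237 0.0016] z [ 1.6e-03 -8.0e-04 -1.0e+00] w 0.7431411072081708 F [-0.3  0.7  0.8]
shift tool [0.0004 0.0002 0.001 ] rotvec deg [0.09 0.05 0.16]
```

View pics/w12.png

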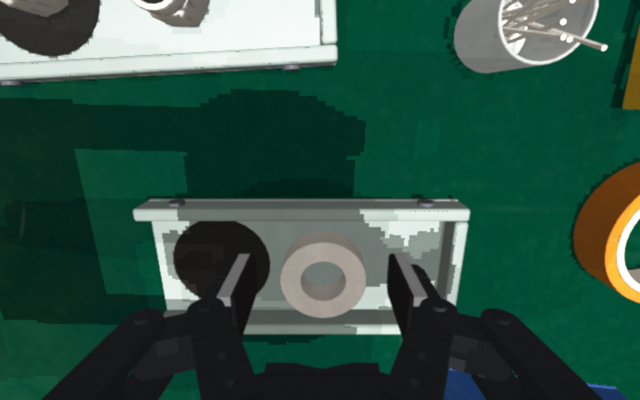

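The ring (322,276) is midway between the fingers. Closing.

Emit:
{"method": "move_arm", "body": {"rows": [{"tx": 0, "ty": 0, "tz": 0, "ax": 0, "ay": 0, "az": 0, "jaw": 100}, {"tx": 0, "ty": 0, "tz": 0, "ax": 0, "ay": 0, "az": 0, "jaw": 125}, {"tx": 0, "ty": 0, "tz": 0, "ax": 0, "ay": 0, "az": 0, "jaw": 150}, {"tx": 0, "ty": 0, "tz": 0, "ax": 0, "ay": 0, "az": 0, "jaw": 200}, {"tx": 0, "ty": 0, "tz": 0, "ax": 0, "ay": 0, "az": 0, "jaw": 255}, {"tx": 0, "ty": 0, "tz": 0, "ax": 0, "ay": 0, "az": 0, "jaw": 255}]}}

```text
time: 12.9
tool_pos: [0.6471, 0.0741, 0.0031]
tool_rot: [0.001, 0.699, 0.715, 0.001]
contact_force: [-0.1, 0.2, 0.3]
gripper_width: 0.433
```

Run:
```python
from h import *
goto([.6465,.0745,.001],1.2)
grab('wrist','w13.png')
```

```text
t 12.9 p [0.6471 0.0741 0.0031] Rcols y [0.9997 0.0237 0.0032] z [ 3.3e-03 -8.0e-04 -1.0e+00] w 0.4333395483689753 F [-0.1  0.2  0.3]
shift tool [ 0.0004 -0.0006  0.0021] rotvec deg [0.19 0.05 0.16]
```

View pics/w13.png

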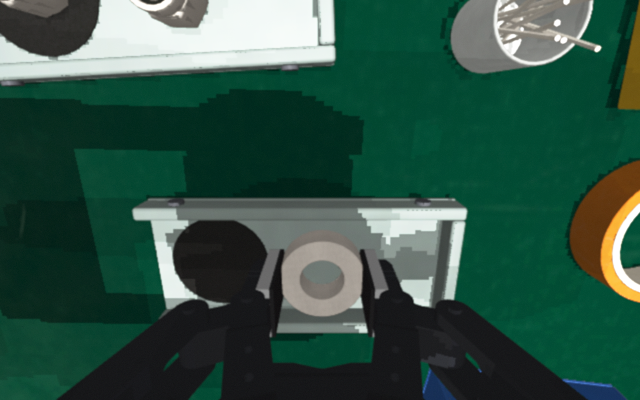

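Ring held (0.433). Lifting and carrying it to the plate at (0.420, 0.056).

Emit:
{"method": "move_arm", "body": {"rows": [{"tx": 0, "ty": 0, "tz": -0.01, "ax": 0, "ay": 0, "az": 0, "jaw": 255}, {"tx": 0, "ty": 0, "tz": -0.025, "ax": 0, "ay": 0, "az": 0, "jaw": 255}, {"tx": 0, "ty": 0, "tz": -0.025, "ax": 0, "ay": 0, "az": 0, "jaw": 255}, {"tx": 0, "ty": 0, "tz": -0.01, "ax": 0, "ay": 0, "az": 0, "jaw": 255}, {"tx": -0.004, "ty": -0.03, "tz": 0, "ax": 0, "ay": 0, "az": 0, "jaw": 255}, {"tx": -0.004, "ty": -0.04, "tz": 0, "ax": 0, "ay": 0, "az": 0, "jaw": 255}, {"tx": -0.003, "ty": -0.04, "tz": 0, "ax": 0, "ay": 0, "az": 0, "jaw": 255}, {"tx": -0.003, "ty": -0.04, "tz": 0, "ax": 0, "ay": 0, "az": 0, "jaw": 255}, {"tx": 0, "ty": -0.04, "tz": 0, "ax": 0, "ay": 0, "az": 0, "jaw": 255}, {"tx": 0, "ty": -0.03, "tz": 0, "ax": 0, "ay": 0, "az": 0, "jaw": 255}, {"tx": 0, "ty": 0, "tz": 0, "ax": 0, "ay": 0, "az": 0, "jaw": 255}, {"tx": 0, "ty": 0, "tz": 0, "ax": 0, "ay": 0, "az": 0, "jaw": 255}]}}

```text
time: 14.15
tool_pos: [0.4188, 0.0543, 0.0745]
tool_rot: [0.002, 0.699, 0.715, 0.001]
contact_force: [1.3, -0.0, -0.9]
gripper_width: 0.435
```

Run:
```python
from h import *
goto([.42,.056,.0151],1.2)
grab('wrist','w14.png')
```

```text
t 14.15 p [0.4188 0.0543 0.0745] Rcols y [0.9997 0.0236 0.0039] z [ 0.0039 -0.001  -1.    ] w 0.4351351079650494 F [ 1.3 -0.  -0.9]
shift tool [0.0018 0.001  0.0594] rotvec deg [0.22 0.06 0.15]
```

View pics/w14.png

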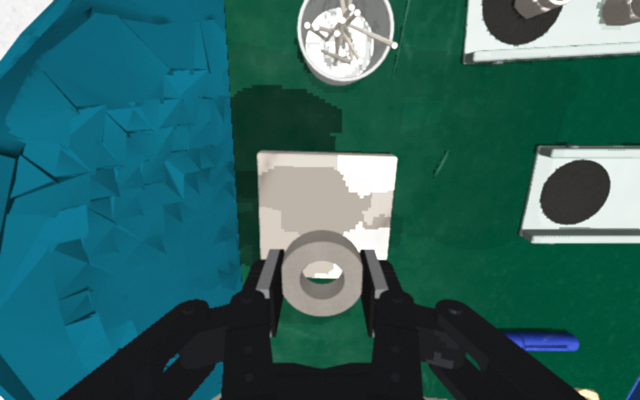

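Ring at (321,273) is held square above the plate, and the jar stands at (346,38). Lowering.

Emit:
{"method": "move_arm", "body": {"rows": [{"tx": 0.002, "ty": 0, "tz": 0.015, "ax": 0, "ay": 0, "az": 0, "jaw": 255}, {"tx": 0, "ty": 0, "tz": 0.02, "ax": 0, "ay": 0, "az": 0, "jaw": 255}, {"tx": 0, "ty": 0, "tz": 0.012, "ax": 0, "ay": 0, "az": 0, "jaw": 255}, {"tx": 0, "ty": 0, "tz": 0.004, "ax": 0.2, "ay": 0, "az": 0, "jaw": 255}, {"tx": 0, "ty": 0, "tz": 0, "ax": 0, "ay": 0, "az": 0, "jaw": 255}]}}

```text
time: 14.7
tool_pos: [0.4255, 0.0561, 0.0245]
tool_rot: [0.002, 0.699, 0.715, 0.001]
contact_force: [-0.2, 0.3, -1.4]
gripper_width: 0.433
```

Run:
```python
from h import *
goto([.42,.056,.0151],1.2)
```

```text
t 14.7 p [0.4255 0.0561 0.0245] Rcols y [0.9997 0.0235 0.0047] z [ 0.0047 -0.0012 -1.    ] w 0.4328345017455936 F [-0.2  0.3 -1.4]
shift tool [ 0.0001 -0.0056  0.0093] rotvec deg [0.27 0.07 0.15]
```

Emit:
{"method": "move_arm", "body": {"rows": [{"tx": 0, "ty": -0.005, "tz": 0.003, "ax": 0, "ay": 0, "az": 0, "jaw": 255}, {"tx": 0, "ty": 0, "tz": 0.003, "ax": 0, "ay": 0, "az": 0, "jaw": 255}, {"tx": 0, "ty": 0, "tz": 0.002, "ax": 0, "ay": 0, "az": 0, "jaw": 255}, {"tx": 0, "ty": 0, "tz": 0, "ax": 0, "ay": 0, "az": 0, "jaw": 255}]}}

```text
time: 15.1
tool_pos: [0.422, 0.0558, 0.0176]
tool_rot: [0.003, 0.699, 0.715, 0.002]
contact_force: [-0.8, -0.4, -1.3]
gripper_width: 0.437
```

Run:
```python
from h import *
goto([.42,.056,.0151],1.2)
```

```text
t 15.1 p [0.422  0.0558 0.0176] Rcols y [0.9997 0.0235 0.0077] z [ 0.0077 -0.0013 -1.    ] w 0.4374226471895743 F [-0.8 -0.4 -1.3]
shift tool [ 0.0002 -0.002   0.0025] rotvec deg [0.44 0.09 0.15]
```

Emit:
{"method": "move_arm", "body": {"rows": [{"tx": 0, "ty": 0, "tz": 0.002, "ax": 0.4, "ay": 0, "az": 0, "jaw": 255}, {"tx": 0, "ty": 0, "tz": 0.002, "ax": 0, "ay": 0, "az": 0, "jaw": 255}]}}

```text
time: 15.3
tool_pos: [0.4227, 0.0558, 0.015]
tool_rot: [0.001, 0.699, 0.715, -0.0]
contact_force: [-7.5, -0.1, 17.3]
gripper_width: 0.43
```

Run:
```python
from h import *
goto([.42,.056,.0151],1.2)
```

```text
t 15.3 p [0.4227 0.0558 0.015 ] Rcols y [9.997e-01 2.350e-02 8.000e-04] z [ 8.0e-04 -1.6e-03 -1.0e+00] w 0.4300493514378891 F [-7.5 -0.1 17.3]
shift tool [ 0.0003 -0.0027 -0.0001] rotvec deg [0.05 0.09 0.15]
```

Contact at the expected height (17 N). Releasing and rising.

Emit:
{"method": "move_arm", "body": {"rows": [{"tx": 0, "ty": 0, "tz": 0, "ax": 0, "ay": 0, "az": 0, "jaw": 255}, {"tx": 0, "ty": 0, "tz": 0, "ax": 0, "ay": 0, "az": 0, "jaw": 120}, {"tx": 0, "ty": 0, "tz": 0, "ax": 0, "ay": 0, "az": 0, "jaw": 90}, {"tx": 0, "ty": 0, "tz": 0, "ax": 0, "ay": 0, "az": 0, "jaw": 60}, {"tx": 0, "ty": 0, "tz": 0, "ax": 0, "ay": 0, "az": 0, "jaw": 30}, {"tx": 0, "ty": 0, "tz": -0.02, "ax": 0, "ay": 0, "az": 0, "jaw": 0}, {"tx": 0, "ty": 0, "tz": -0.04, "ax": 0, "ay": 0, "az": 0, "jaw": 0}, {"tx": 0, "ty": 0, "tz": -0.045, "ax": 0, "ay": 0, "az": 0, "jaw": 0}, {"tx": 0, "ty": 0, "tz": 0, "ax": 0, "ay": 0, "az": 0, "jaw": 0}, {"tx": 0, "ty": 0, "tz": 0, "ax": 0, "ay": 0, "az": 0, "jaw": 0}]}}

```text
time: 16.3
tool_pos: [0.4222, 0.0559, 0.1231]
tool_rot: [0.0, 0.699, 0.715, -0.001]
contact_force: [-0.6, -0.3, -1.0]
gripper_width: 0.996
```

Run:
```python
from h import *
goto([.4266,.164,.0196],1.0)
f=grab('wrist','w15.png');np.savez('w15.npz',**f)
```

```text
t 16.3 p [0.4222 0.0559 0.1231] Rcols y [ 9.997e-01  2.340e-02 -4.000e-04] z [-3.0e-04 -1.5e-03 -1.0e+00] w 0.9962494355629784 F [-0.6 -0.3 -1. ]
shift tool [0.1081 0.0069 0.1034] rotvec deg [-0.02  0.09  0.34]
```

View pics/w15.png

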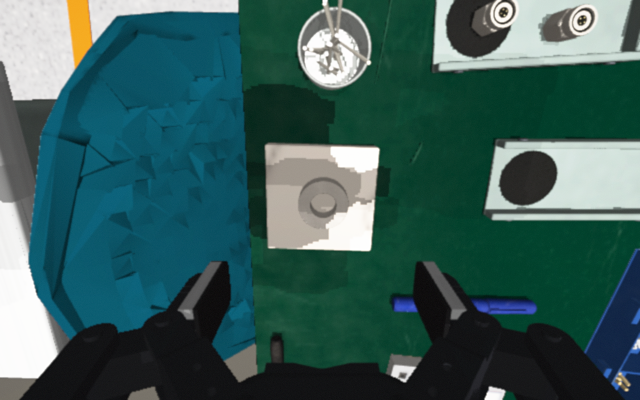

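The ring lies flat near the plate's centre at (323,203). Back over the jar now.

Emit:
{"method": "move_arm", "body": {"rows": [{"tx": 0.03, "ty": 0.003, "tz": 0, "ax": 0, "ay": 0, "az": 0, "jaw": 0}, {"tx": 0.035, "ty": 0.002, "tz": 0, "ax": 0, "ay": 0, "az": 0, "jaw": 0}, {"tx": 0.035, "ty": 0.002, "tz": 0, "ax": 0, "ay": 0, "az": 0, "jaw": 0}, {"tx": 0.008, "ty": 0, "tz": 0, "ax": 0, "ay": 0, "az": 0, "jaw": 0}, {"tx": 0, "ty": 0, "tz": 0, "ax": 0, "ay": 0, "az": 0, "jaw": 0}, {"tx": 0, "ty": 0, "tz": 0, "ax": 0, "ay": 0, "az": 0, "jaw": 0}]}}

```text
time: 16.95
tool_pos: [0.4239, 0.1654, 0.1156]
tool_rot: [-0.002, 0.7, 0.714, -0.005]
contact_force: [0.3, 0.2, 0.6]
gripper_width: 1.002
```

Run:
```python
from h import *
goto([.4266,.164,.0196],1.0)
```

```text
t 16.95 p [0.4239 0.1654 0.1156] Rcols y [ 0.9997  0.0205 -0.0105] z [-0.0104 -0.005  -0.9999] w 1.0015898302608304 F [0.3 0.2 0.6]
shift tool [-0.001   0.0037  0.096 ] rotvec deg [-0.6   0.28  0.17]
```

Emit:
{"method": "move_arm", "body": {"rows": [{"tx": -0.001, "ty": 0.003, "tz": 0.02, "ax": -0.6, "ay": 0.3, "az": 0, "jaw": 0}, {"tx": 0, "ty": 0, "tz": 0.025, "ax": 0, "ay": 0, "az": 0, "jaw": 0}, {"tx": 0, "ty": 0, "tz": 0.02, "ax": 0, "ay": 0, "az": 0, "jaw": 0}, {"tx": 0, "ty": 0, "tz": 0, "ax": 0, "ay": 0, "az": 0, "jaw": 0}, {"tx": 0, "ty": 0, "tz": 0, "ax": 0, "ay": 0, "az": 0, "jaw": 0}]}}

```text
time: 17.45
tool_pos: [0.4271, 0.1592, 0.0481]
tool_rot: [0.0, 0.702, 0.712, -0.0]
contact_force: [0.3, 0.1, -0.2]
gripper_width: 0.997
```

Run:
```python
from h import *
goto([.4266,.164,.0196],1.0)
grab('wrist','w16.png')
```

```text
t 17.45 p [0.4271 0.1592 0.0481] Rcols y [ 9.999e-01  1.390e-02 -1.000e-04] z [-0.     -0.0013 -1.    ] w 0.9967262047575332 F [ 0.3  0.1 -0.2]
shift tool [ 0.0049 -0.0004  0.0285] rotvec deg [-0.    0.07 -0.2 ]
```

View pics/w16.png

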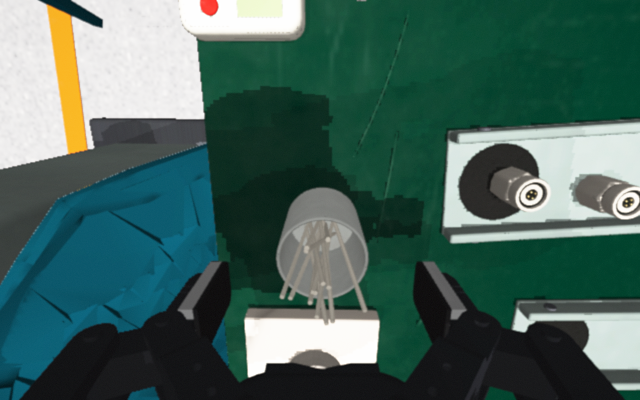

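Jar is centred between the fingers; a 5 mm correction towards +y is still needed.

Emit:
{"method": "move_arm", "body": {"rows": [{"tx": 0.005, "ty": 0, "tz": 0.008, "ax": 0, "ay": 0, "az": 0, "jaw": 0}, {"tx": 0, "ty": 0, "tz": 0.01, "ax": 0, "ay": 0, "az": 0, "jaw": 0}, {"tx": 0, "ty": 0, "tz": 0.005, "ax": 0, "ay": 0, "az": 0, "jaw": 0}, {"tx": 0, "ty": 0, "tz": 0, "ax": 0, "ay": 0, "az": 0, "jaw": 0}]}}

```text
time: 17.9
tool_pos: [0.4292, 0.1646, 0.0262]
tool_rot: [0.002, 0.702, 0.712, 0.002]
contact_force: [0.5, -0.0, 0.1]
gripper_width: 1.003
```

Run:
```python
from h import *
goto([.4266,.164,.0196],1.0)
```

```text
t 17.9 p [0.4292 0.1646 0.0262] Rcols y [0.9999 0.0134 0.0053] z [ 5.3e-03 -3.0e-04 -1.0e+00] w 1.003418235908445 F [ 0.5 -0.   0.1]
shift tool [-0.0006 -0.0026  0.0066] rotvec deg [ 0.3   0.02 -0.23]
```

Emit:
{"method": "move_arm", "body": {"rows": [{"tx": -0.001, "ty": -0.003, "tz": 0.004, "ax": 0.3, "ay": 0, "az": 0, "jaw": 0}, {"tx": 0, "ty": 0, "tz": 0.002, "ax": 0, "ay": 0, "az": 0, "jaw": 0}, {"tx": 0, "ty": 0, "tz": 0, "ax": 0, "ay": 0, "az": 0, "jaw": 60}, {"tx": 0, "ty": 0, "tz": 0, "ax": 0, "ay": 0, "az": 0, "jaw": 90}, {"tx": 0, "ty": 0, "tz": 0, "ax": 0, "ay": 0, "az": 0, "jaw": 110}, {"tx": 0, "ty": 0, "tz": 0, "ax": 0, "ay": 0, "az": 0, "jaw": 130}, {"tx": 0, "ty": 0, "tz": 0, "ax": 0, "ay": 0, "az": 0, "jaw": 160}, {"tx": 0, "ty": 0, "tz": 0, "ax": 0, "ay": 0, "az": 0, "jaw": 255}, {"tx": 0, "ty": 0, "tz": 0, "ax": 0, "ay": 0, "az": 0, "jaw": 255}, {"tx": 0, "ty": 0, "tz": 0, "ax": 0, "ay": 0, "az": 0, "jaw": 255}]}}

```text
time: 18.9
tool_pos: [0.4266, 0.1638, 0.0205]
tool_rot: [0.0, 0.702, 0.712, 0.0]
contact_force: [0.3, -0.9, -0.0]
gripper_width: 0.503
```

Run:
```python
from h import *
goto([.4266,.164,.0196],1.0)
f=grab('wrist','w17.png')
```

```text
t 18.9 p [0.4266 0.1638 0.0205] Rcols y [9.999e-01 1.380e-02 9.000e-04] z [ 9.e-04 -1.e-04 -1.e+00] w 0.5034607498683644 F [ 0.3 -0.9 -0. ]
shift tool [0.0002 0.     0.0009] rotvec deg [ 0.05  0.01 -0.21]
```

View pics/w17.png

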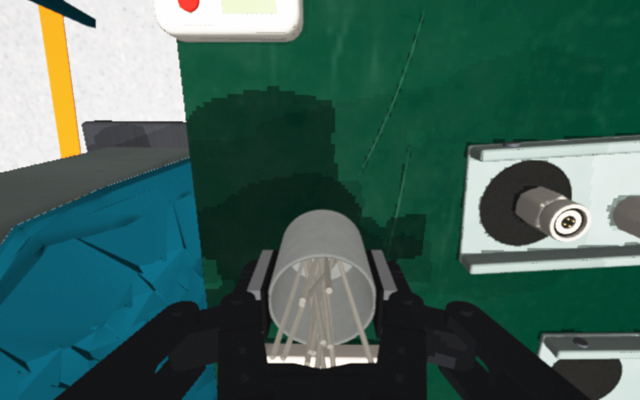

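Jar gripped. Lifting and carrying it home.

Emit:
{"method": "move_arm", "body": {"rows": [{"tx": 0, "ty": 0, "tz": -0.01, "ax": 0, "ay": 0, "az": 0, "jaw": 255}, {"tx": 0, "ty": 0, "tz": -0.02, "ax": 0, "ay": 0, "az": 0, "jaw": 255}, {"tx": 0, "ty": 0, "tz": -0.02, "ax": 0, "ay": 0, "az": 0, "jaw": 255}, {"tx": 0, "ty": 0, "tz": -0.015, "ax": 0, "ay": 0, "az": 0, "jaw": 255}, {"tx": -0.015, "ty": 0.02, "tz": 0, "ax": 0, "ay": 0, "az": 0, "jaw": 255}, {"tx": -0.015, "ty": 0.03, "tz": 0, "ax": 0, "ay": 0, "az": 0, "jaw": 255}, {"tx": -0.015, "ty": 0.03, "tz": 0, "ax": 0, "ay": 0, "az": 0, "jaw": 255}, {"tx": -0.015, "ty": 0.03, "tz": 0, "ax": 0, "ay": 0, "az": 0, "jaw": 255}, {"tx": -0.015, "ty": 0.03, "tz": 0, "ax": 0, "ay": 0, "az": 0, "jaw": 255}, {"tx": -0.012, "ty": 0.018, "tz": 0, "ax": 0, "ay": 0, "az": 0, "jaw": 255}, {"tx": 0, "ty": 0, "tz": 0, "ax": 0, "ay": 0, "az": 0, "jaw": 255}, {"tx": 0, "ty": 0, "tz": 0, "ax": 0, "ay": 0, "az": 0, "jaw": 255}]}}

```text
time: 20.15
tool_pos: [0.5912, 0.076, 0.0939]
tool_rot: [0.001, 0.702, 0.713, 0.001]
contact_force: [-0.6, 0.2, -2.2]
gripper_width: 0.509
```

Run:
```python
from h import *
goto([.5953,.0758,.0235],.8)
grab('wrist','w18.png')
```

```text
t 20.15 p [0.5912 0.076  0.0939] Rcols y [0.9999 0.0156 0.0029] z [ 2.9e-03  1.0e-04 -1.0e+00] w 0.508549162086475 F [-0.6  0.2 -2.2]
shift tool [-0.0003  0.0039  0.0704] rotvec deg [ 0.17 -0.    0.1 ]
```

View pics/w18.png

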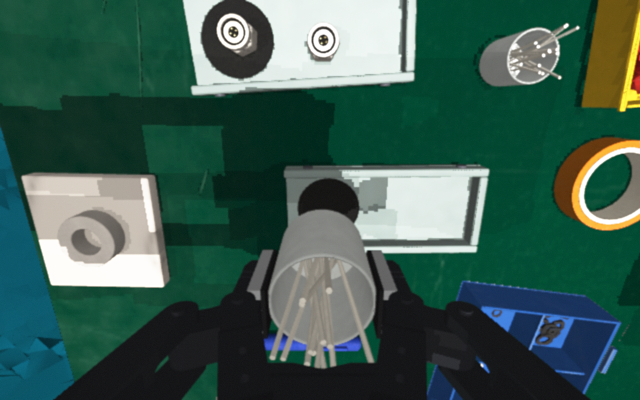

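Emit:
{"method": "move_arm", "body": {"rows": [{"tx": 0, "ty": 0.001, "tz": 0.015, "ax": 0, "ay": 0, "az": 0, "jaw": 255}, {"tx": 0, "ty": 0, "tz": 0.018, "ax": 0, "ay": 0, "az": 0, "jaw": 255}, {"tx": 0, "ty": 0, "tz": 0.012, "ax": 0, "ay": 0, "az": 0, "jaw": 255}, {"tx": 0, "ty": 0, "tz": 0, "ax": 0, "ay": 0, "az": 0, "jaw": 255}, {"tx": 0, "ty": 0, "tz": 0, "ax": 0, "ay": 0, "az": 0, "jaw": 255}]}}

```text
time: 20.7
tool_pos: [0.5881, 0.0787, 0.0449]
tool_rot: [0.0, 0.7, 0.714, 0.0]
contact_force: [-0.7, -0.4, -1.4]
gripper_width: 0.506
```

Run:
```python
from h import *
goto([.5953,.0758,.0235],.8)
```

```text
t 20.7 p [0.5881 0.0787 0.0449] Rcols y [9.998e-01 1.940e-02 4.000e-04] z [ 4.e-04  3.e-04 -1.e+00] w 0.5063801913897449 F [-0.7 -0.4 -1.4]
shift tool [-0.0031  0.0071  0.0214] rotvec deg [ 0.02 -0.02  0.31]
```

Emit:
{"method": "move_arm", "body": {"rows": [{"tx": -0.003, "ty": 0.006, "tz": 0, "ax": 0, "ay": 0, "az": 0, "jaw": 255}, {"tx": 0, "ty": 0, "tz": 0, "ax": 0, "ay": 0, "az": 0, "jaw": 255}, {"tx": 0, "ty": 0, "tz": 0, "ax": 0, "ay": 0, "az": 0, "jaw": 255}]}}

```text
time: 21.0
tool_pos: [0.5953, 0.0759, 0.0461]
tool_rot: [0.001, 0.7, 0.714, 0.001]
contact_force: [0.3, -0.6, -1.4]
gripper_width: 0.51
```

Run:
```python
from h import *
goto([.5953,.0758,.0235],.8)
```

```text
t 21.0 p [0.5953 0.0759 0.0461] Rcols y [0.9998 0.0199 0.0022] z [ 2.2e-03  3.0e-04 -1.0e+00] w 0.5101883444569122 F [ 0.3 -0.6 -1.4]
shift tool [-0.0001 -0.      0.0226] rotvec deg [ 0.13 -0.02  0.34]
```

Aligned. Down in small steps.

Emit:
{"method": "move_arm", "body": {"rows": [{"tx": 0, "ty": 0, "tz": 0.005, "ax": 0, "ay": 0, "az": 0, "jaw": 255}, {"tx": 0, "ty": 0, "tz": 0.005, "ax": 0, "ay": 0, "az": 0, "jaw": 255}, {"tx": 0, "ty": 0, "tz": 0.004, "ax": 0, "ay": 0, "az": 0, "jaw": 255}, {"tx": 0, "ty": 0, "tz": 0, "ax": 0, "ay": 0, "az": 0, "jaw": 255}, {"tx": 0, "ty": 0, "tz": 0, "ax": 0, "ay": 0, "az": 0, "jaw": 255}]}}

```text
time: 21.5
tool_pos: [0.5961, 0.0758, 0.0318]
tool_rot: [0.001, 0.7, 0.714, 0.001]
contact_force: [0.3, 0.2, -1.0]
gripper_width: 0.506
```

Run:
```python
from h import *
goto([.5953,.0758,.0235],.8)
grab('wrist','w19.png')
```

```text
t 21.5 p [0.5961 0.0758 0.0318] Rcols y [0.9998 0.0196 0.0039] z [ 3.9e-03  4.0e-04 -1.0e+00] w 0.5063938950148014 F [ 0.3  0.2 -1. ]
shift tool [ 0.0001 -0.0008  0.0083] rotvec deg [ 0.22 -0.02  0.32]
```

View pics/w19.png

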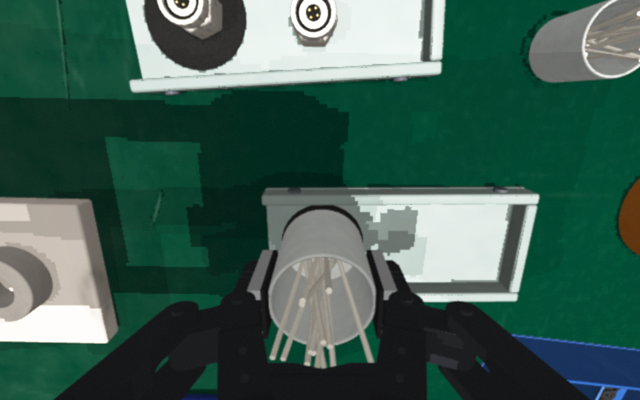

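The jar is inside the lane and over the pad, whose rim shows evenly around the jar's back at (320,212). Lowering to contact.

Emit:
{"method": "move_arm", "body": {"rows": [{"tx": 0, "ty": -0.001, "tz": 0.003, "ax": 0.2, "ay": 0, "az": 0, "jaw": 255}, {"tx": 0, "ty": 0, "tz": 0.003, "ax": 0, "ay": 0, "az": 0, "jaw": 255}, {"tx": 0, "ty": 0, "tz": 0.002, "ax": 0, "ay": 0, "az": 0, "jaw": 255}]}}

```text
time: 21.85
tool_pos: [0.5953, 0.0758, 0.0237]
tool_rot: [0.0, 0.7, 0.714, 0.0]
contact_force: [0.0, -0.8, -0.7]
gripper_width: 0.508
```

Run:
```python
from h import *
goto([.5953,.0758,.0235],.8)
```

```text
t 21.85 p [0.5953 0.0758 0.0237] Rcols y [0.9998 0.0197 0.001 ] z [ 1.e-03  3.e-04 -1.e+00] w 0.507893797820139 F [ 0.  -0.8 -0.7]
shift tool [ 0.     -0.      0.0002] rotvec deg [ 0.05 -0.01  0.33]
```

Emit:
{"method": "move_arm", "body": {"rows": [{"tx": 0, "ty": 0, "tz": 0.0015, "ax": 0, "ay": 0, "az": 0, "jaw": 255}]}}

```text
time: 21.95
tool_pos: [0.5954, 0.0758, 0.0234]
tool_rot: [-0.0, 0.7, 0.714, 0.0]
contact_force: [-7.1, 0.7, 14.4]
gripper_width: 0.506
```

Contact at the home height (14 N). Releasing and rising.

Emit:
{"method": "move_arm", "body": {"rows": [{"tx": 0, "ty": 0, "tz": 0, "ax": 0, "ay": 0, "az": 0, "jaw": 255}, {"tx": 0, "ty": 0, "tz": 0, "ax": 0, "ay": 0, "az": 0, "jaw": 110}, {"tx": 0, "ty": 0, "tz": 0, "ax": 0, "ay": 0, "az": 0, "jaw": 90}, {"tx": 0, "ty": 0, "tz": 0, "ax": 0, "ay": 0, "az": 0, "jaw": 60}, {"tx": 0, "ty": 0, "tz": 0, "ax": 0, "ay": 0, "az": 0, "jaw": 30}, {"tx": 0, "ty": 0, "tz": 0, "ax": 0, "ay": 0, "az": 0, "jaw": 0}, {"tx": 0, "ty": 0, "tz": 0, "ax": 0, "ay": 0, "az": 0, "jaw": 0}, {"tx": 0, "ty": 0, "tz": -0.02, "ax": 0, "ay": 0, "az": 0, "jaw": 0}, {"tx": 0, "ty": 0, "tz": -0.04, "ax": 0, "ay": 0, "az": 0, "jaw": 0}, {"tx": 0, "ty": 0, "tz": -0.045, "ax": 0, "ay": 0, "az": 0, "jaw": 0}, {"tx": 0, "ty": 0, "tz": -0.04, "ax": 0, "ay": 0, "az": 0, "jaw": 0}, {"tx": 0, "ty": 0, "tz": 0, "ax": 0, "ay": 0, "az": 0, "jaw": 0}]}}

```text
time: 23.15
tool_pos: [0.5942, 0.0757, 0.1713]
tool_rot: [-0.002, 0.7, 0.714, -0.002]
contact_force: [0.6, -0.1, 0.4]
gripper_width: 1.002
```

Emit:
{"method": "move_arm", "body": {"rows": [{"tx": 0.04, "ty": 0, "tz": -0.01, "ax": 0, "ay": 0, "az": 0, "jaw": 0}, {"tx": 0.04, "ty": 0, "tz": -0.01, "ax": 0, "ay": 0, "az": 0, "jaw": 0}, {"tx": 0.04, "ty": 0, "tz": -0.01, "ax": 0, "ay": 0, "az": 0, "jaw": 0}, {"tx": 0.04, "ty": 0, "tz": 0, "ax": 0, "ay": 0, "az": 0, "jaw": 0}, {"tx": 0.04, "ty": 0, "tz": 0, "ax": 0, "ay": 0, "az": 0, "jaw": 0}, {"tx": 0.04, "ty": 0, "tz": 0, "ax": 0, "ay": 0, "az": 0, "jaw": 0}, {"tx": 0.04, "ty": 0, "tz": 0, "ax": 0, "ay": 0, "az": 0, "jaw": 0}, {"tx": 0, "ty": 0, "tz": 0, "ax": 0, "ay": 0, "az": 0, "jaw": 0}]}}

```text
time: 23.95
tool_pos: [0.5894, 0.3645, 0.2007]
tool_rot: [-0.001, 0.702, 0.712, -0.001]
contact_force: [-0.4, -0.5, -0.0]
gripper_width: 0.999
```

Run:
```python
from h import *
print(tool()[1])
for n,(a,b,c,d) in [('scene',(160,320,260,430)),('top',(125,325,310,400))]:
    f=grab(n);np.savez('e_%s.npz'%n,**f)
    k=min(800/(d-c),600/(b-a));k=int(k)
    cv2.imwrite('pics/e_%s.png'%n,cv2.resize(f['color'][a:b,c:d],None,fx=k,fy=k,interpolation=cv2.INTER_CUBIC)[:,:,::-1]);print(k)
```

```text
[0.58943637 0.36448992 0.20067935]
3
3
```

View pics/e_scene.png

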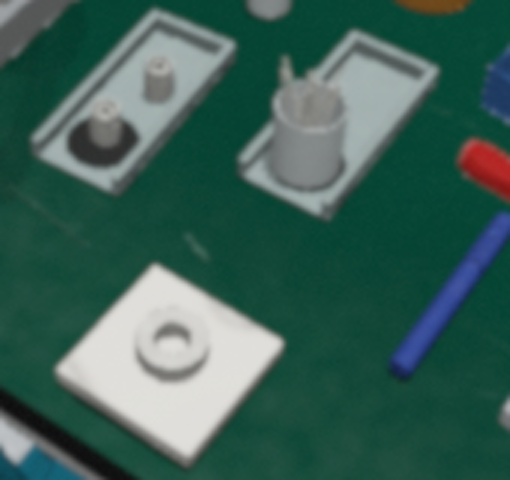

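View pics/e_top.png

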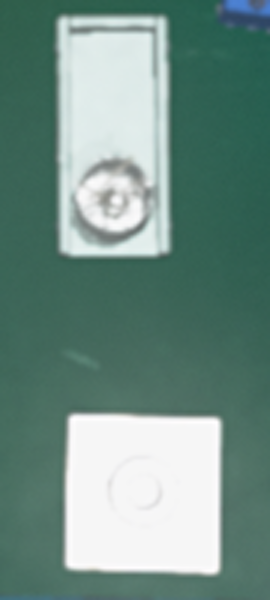

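The scene shows the ring flat and wholly on the plate, and the jar upright on its pad. In the top view the jar is at (348.3,191.7), against (347.7,192) at the start. Handing in.

```bash
python3 -c "
from h import *
print(manip.job_done())"
```

```text
the job is handed in; nothing more can be done
None
```

I moved the swab jar aside onto the clear bench and gripped the ring gauge along the lane. I laid it flat on the stone plate, about 3 mm from its centre by the arm's reading. I then put the jar back on its black pad and handed the job in at about 24 s of the 64 s allowed.

- **Ring:** the last scene and top views show it flat and wholly on the plate.
- **Jar:** it stands upright in the bay, within about 1 pixel (roughly 2 mm) of its first position in the top view. While it was held, the tool never tilted more than about half a degree in the poses I read.
- **Forces:** the highest reading was about 21 N vertical (24 N in all), when I set the jar down on the bench. The gripper ended open and clear of everything.
- **Disagreement:** the cameras differed by 3–5 mm in y. I used the close wrist views, and the grasps and contact heights agreed with them.

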